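# Set up the exhaust pipe stand and load it

## Robot

A 6-joint arm with a two-finger parallel gripper is mounted at the origin on the work surface. World frame = base frame: x ahead of the robot, y to its left, z up, the work surface at z = 0. Lengths are in m, angles in rad, forces in N, time in s.
With the tool pointing down it reaches from about 0.25 to 0.725 m from the base axis. Payload 4 kg.
Tool frame: the origin (TCP) lies midway between the tips of the shut fingers; the grasp point (between the pads) lies 19 mm behind it; y points along the fingers, z is the direction in which the jaws open and shut, and the axes are right-handed (so a half turn about y gives the same grasp; the last joint's range is limited). The gripper opens to 85 mm and grips with 20 to 120 N. Pads are 22 mm wide; open, the fingers measure 114 mm over their backs; the gripper's body (76 mm by 85 mm) begins 54 mm behind the grasp point. The pads swing forward as they close: fully open they stand 13 mm farther back than shut.
Start: joints at [-1.128, 0.241, 0.005, 1.335, 0, 1.571], TCP at [0.214, -0.452, 0.231] pointing down, gripper open.
Joint ranges: [-2.72, 2.72], [-1.05, 1.87], [-1.09, 1.28], [-1.99, 2.15], [-1.42, 1.44], [-3.14, 3.14]. Speed limits (rad/s): [2.79, 2.79, 3.14, 3.14, 3.14, 3.14].

## Interface

Orientations are given as a unit quaternion [x, y, z, w].
In Python, from workcell import bot gives the robot as it stands. The module is installed in compiled form; this text tells all that it offers.
- The arm moves only by the shell command python3 -m handwheel 'ROWS' [OPENING]. ROWS is JSON, a list of rows, each a list of 6 numbers: the shift along the tool's x, y, z in units of 25 mm (1.0 is 25 mm), then the turn, a rotation vector about the tool's x, y, z in units of 10 degrees (1.0 is 10 degrees). A call has exactly 5 rows; each row is the pose to reach, as a shift and turn from the pose commanded when the call began, along the tool's axes at that moment; what a row does not reach only later rows make up. A row lasts 1/8 s, in which the tool goes at most 62.5 mm and 10.7 degrees, less where a joint would pass 70% of its speed; a pose out of reach is approached as far as the arm can. A call with a gripper value outside its range is refused whole. OPENING is the gripper command: -1 is shut, 1 is fully open, values between are in proportion, set as the call begins (- or left out, the last holds). The fingers move at their own pace and stop on an object; the grip force is fixed at half the most. Time passes only in rows, so rows that repeat a pose let the fingers close, or fill a call up. It gives the time, the measured TCP pose, the force and the opening at its end, in the units of the state.
- bot.get_obs(): the state, without advancing time (a new reading comes with each control period).
- bot.camera(name): name is "scene" or "top" or "wrist"; returns a dict with "color" (384x512x3 uint8, red, green, blue), "fx", "fy", "cx", "cy" (pixels), "rvec" (rotation vector, rad) and "tvec" (3), from world to camera coordinates, as OpenCV has them. Camera axes: x right, y down, z forward; pixel columns grow to the right and rows downward; lengths in m; the calibration is good to about 2 mm. The wrist camera is an equidistant fisheye: a pixel r from the principal point sees the ray r / f radians off the axis. A picture is of the moment at which its call begins. There is no depth.
- bot.job_done(): hands the job in, once; it reports no verdict.
The state is a dict: "clock": time; "joint_pos": joint angles; "joint_vel": joint speeds; "tau": joint torques, N m; "eef_pos": TCP position; "tool_rot": TCP orientation; "ft_force": force on the tool from outside, world axes, zero at the start; "ft_torque": the same for the moment, N m; "grip_width": finger opening in m.
Only numpy, scipy, OpenCV 4.12 (cv2) and the standard library are available. Lean on these libraries where they do the work, as an engineer would, in place of code of your own. Each camera call takes 0.05 s, during which the arm holds its last target.

## Task

Get the bench stand ready and load it: first free the clamp knob, slide the carriage until its pointer is at the line marked across the beam and lock the knob again. Then push a saddle head fully down onto each of the two stubs, turned so that the spring button pops out through the hole in its leg, and lay every exhaust pipe from the mat level across both heads in a pair of vees of its own, flanges outside the heads. Leave the spray can, the socket case and the spanner where they are.

Things in the scene. Friction and masses are not known exactly. Their poses are not given: they have to be found in the camera images.
- stand: Pipe stand, fixed: aluminium beam 60 x 380 mm along its y axis, top 40 mm above the bench; fixed block near its -y end, sliding carriage to +y. Origin on the bench midway between the two stubs when the carriage is at the mark; -x is the robot's side. Loaded pipes lie along its y, axes 200 mm up at x = -66, 0 and 66 mm (one pair of vees each).
- seat_fixed (a point): Centre of the fixed block's level seat, 60 mm above the bench, on the axis of the square steel stub that rises 62 mm from it (23 mm wide, 17 mm over its top 4 mm; sides along the stand's x and y). Lies at stand y = -75 mm. A spring button sits in the stub's +x face. Axes as the stand's.
- seat_slide (a point): The same on the sliding carriage: centre of its seat, 60 mm up, on the axis of an equal stub with a button in its +x face. Moves with the carriage; at stand y = +75 mm when the pointer is at the mark. Axes as the stand's.
- mark (a point): The one dark line, 3 mm wide, across the robot-side half of the beam's top (this point: its outer end, at the edge), where the carriage's pointer must stand. Axes as the stand's.
- pointer (a point): Tip of the small brass pointer at the carriage's inner (-y) end on the robot's side, 40 mm to -y of the carriage's seat. In place when within 4 mm of the mark along the stand's y.
- carriage (a joint): Carriage travel along the beam, m, 0 to 0.10, growing to the stand's +y (away from the fixed block); 0.020 at the mark; starts 30 to 65 mm beyond it. Clamp free: slides with about 2 N and can be drawn along by the knob. Clamped: resists 40 N.
- clamp_knob (a joint): Clamp knob angle, rad, 0 to 1.6, growing clockwise seen from above (tightening). Starts tight at 1.2 to 1.28. Clamp begins to bite at 0.9; freed means under 0.6, locked means over 1.1. Turning takes 0.15 N m, rising to 0.45 when tight; turned to 1.45 it springs back to about 1.3 on release.
- knob_grip (a point): Middle of the clamp knob's black grip bar: 62 mm long (this frame's x), 15 mm thick (y), 28 mm tall. On the turning axis, 102 mm above the bench, on the carriage 75 mm to +y of its stub. Under the bar: 14 mm of thin spindle, then a round boss with its top 74 mm above the bench.
- button_fixed (a joint): Brass spring button of the fixed stub: 8 mm, round-nosed, 20 mm above the seat, 7 mm proud of the stub's +x face. m pressed in: 0 out, 0.007 flush; spring 4 to 8 N. A leg's flared mouth rides over it: a head first rests on it by its weight, then 10 to 20 N straight down pushes the leg past. Out again (under 0.002) only with the leg fully down, hole over it.
- button_slide (a joint): The same button, in the stub on the carriage.
- head_a_mouth (a point): Centre of the lower mouth of saddle head a (0.45 kg steel, one of two alike, starts upright on the bench). Square tube leg, 32 mm outside, 26 inside, 76 mm long; its lowest 12 mm flare on all four sides to 41 mm inside. One button hole, 12 x 12 mm, 20 mm above the mouth, in the head's +x face only. Fully down on a stub, the mouth is on the seat. z up.
- head_a_grip (a point): Grip point of head a: inside its level cross bar, on the leg's axis, 98 mm above the mouth. Bar 178 (head's x) x 20 (y) x 40 mm tall, underside 76 mm above the mouth; on it three 45-degree vees at x = -66, 0, 66 mm, 20 mm thick, bottoms 116 mm, tips 139 mm above the mouth. Grip across the 20 mm from above. x points to the hole's side.
- head_b_mouth (a point): Centre of the mouth of head b's leg, as for head a.
- head_b_grip (a point): Grip point of head b, the other saddle head, the same in all sizes.
- pipe_a_mid (a point): Middle, on its axis, of a straight steel exhaust pipe: 0.4 kg, 34 mm diameter, an 8 mm thick 56 x 56 mm square flange at each end, 240 mm over all; y runs along the pipe. Starts lying on its flanges on a 4 mm rubber mat, axis 28 mm above the mat. Two or three pipes are there; an absent one reads None.
- pipe_b_mid (a point): Middle of a second such pipe, or None.
- pipe_c_mid (a point): Middle of a third such pipe, or None.
- spray_can_center (a point): Spray can with a white cap, 60 mm across, 155 mm tall, far left of the stand; its centre. To be left alone.
- socket_case_center (a point): Plastic socket case, 100 x 170 x 42 mm, on the robot's side of the stand; its centre. To be left alone.
- spanner_grip (a point): Steel spanner lying on the bench beyond the stand; its handle. To be left alone.
Things that resemble listed ones, but are neither listed nor needed, are in the scene too. What is shaped like the part that bears head_b_mouth but purple is not meant.

How it is judged:
By the outcome, as a careful person would: the job done as asked, in the order asked, and still so for the second after the job is handed in, with the robot touching nothing.
Of pipe_a, pipe_b, pipe_c only 2 to 3 are there at a start; the rules pass over those that are not, and their reading is None.
At some moment in a run one of pipe_a, pipe_b, pipe_c may be knocked a few centimetres aside while the robot is not near it.
It also fails if it takes over 210 s, if anything falls off the work surface, if the arm or the gripper's body presses on something with over 40 N, if the wrist force passes 120 N, or if a joint passes its speed limit or range.

## Working session

There is one attempt and no reset: what is moved stays moved. The work goes in short steps, Python scripts to look and compute and a shell command to move; the robot and the scene stay as the last step left them, time stands still between calls to the robot, and variables do not carry over. Pictures are saved under pics/ and viewed, and the job is handed in when it is done.

```bash
mkdir -p pics
cat > h.py <<'E'
import numpy as np, cv2
from workcell import bot
def snap(n,fn):
    c=bot.camera(n); np.savez('pics/'+fn+'.npz',**c)
    cv2.imwrite('pics/'+fn+'.png',cv2.cvtColor(c['color'],cv2.COLOR_RGB2BGR)); return c
def load(fn): return dict(np.load('pics/'+fn+'.npz'))
def crop(fn,x0,y0,x1,y1,out,s=None):
    im=cv2.imread('pics/'+fn+'.png')[y0:y1,x0:x1]
    s=s or min(800/(x1-x0),600/(y1-y0))
    cv2.imwrite('pics/'+out+'.png',cv2.resize(im,None,fx=s,fy=s,interpolation=cv2.INTER_CUBIC))
def ray(c,u,v,fish=False):
    R=cv2.Rodrigues(c['rvec'])[0]; t=np.array(c['tvec']).ravel()
    x=(u-c['cx'])/c['fx']; y=(v-c['cy'])/c['fy']
    if fish:
        r=np.hypot(x,y); d=np.array([x/r*np.sin(r),y/r*np.sin(r),np.cos(r)]) if r>1e-9 else np.array([0,0,1.])
    else: d=np.array([x,y,1.])
    return -R.T@t, R.T@d
def atz(c,u,v,z,fish=False):
    o,d=ray(c,u,v,fish); return o+d*(z-o[2])/d[2]
def proj(c,p,fish=False):
    R=cv2.Rodrigues(c['rvec'])[0]; q=R@np.array(p)+np.array(c['tvec']).ravel()
    if fish:
        th=np.arctan2(np.hypot(q[0],q[1]),q[2]); h=np.hypot(q[0],q[1]); return np.array([c['cx']+c['fx']*th*q[0]/h,c['cy']+c['fy']*th*q[1]/h])
    return np.array([c['cx']+c['fx']*q[0]/q[2],c['cy']+c['fy']*q[1]/q[2]])
E
python3 - <<'E'
from h import *
for n in ['scene','top','wrist']:
    c=snap(n,n+'0'); print(n,c['fx'],c['cx'],c['cy'],ray(c,c['cx'],c['cy'],n=='wrist'))
    crop(n+'0',0,0,512,384,n+'0b')
print(bot.get_obs())
E
```

```text
scene 357.03422588467697 258.14755359791303 188.84686984044808 (array([ 1.3002041 , -0.0801053 ,  0.92029211]), array([-0.66064326,  0.13244155, -0.7389247 ]))
top 494.0703732479721 261.9220554013531 191.04717048743305 (array([0.21881893, 0.07508717, 1.75118614]), array([ 0.19351359,  0.00262882, -0.98109407]))
wrist 297.3186396354542 252.22852260371053 192.85986647032738 (array([ 0.28133159, -0.41953598,  0.37304267]), array([-0.26363037, -0.1242773 , -0.95658464]))
{'clock': 0.15, 'joint_pos': array([-1.12799206e+00,  2.41275440e-01,  4.02837995e-03,  1.33521840e+00,
        2.73780907e-05,  1.57081354e+00]), 'joint_vel': array([-7.93539231e-04, -2.63791935e-03,  3.14376108e-03, -1.04514594e-03,
        3.06052303e-05,  1.77561849e-03]), 'tau': array([-3.85671365e-04, -3.72634506e+01,  2.52639091e+01,  1.23644448e-02,
       -4.82402641e-05, -3.20957588e-05]), 'eef_pos': array([ 0.21403518, -0.45133084,  0.23059771]), 'tool_rot': array([-0.15539321,  0.69042561, -0.68926991,  0.1551529 ]), 'ft_force': array([-0.64576199, -1.06902567, -1.05762018]), 'ft_torque': array([0.01802079, 0.04263002, 0.02566357]), 'grip_width': 0.08572171773885714}
```

View pics/scene0b.png

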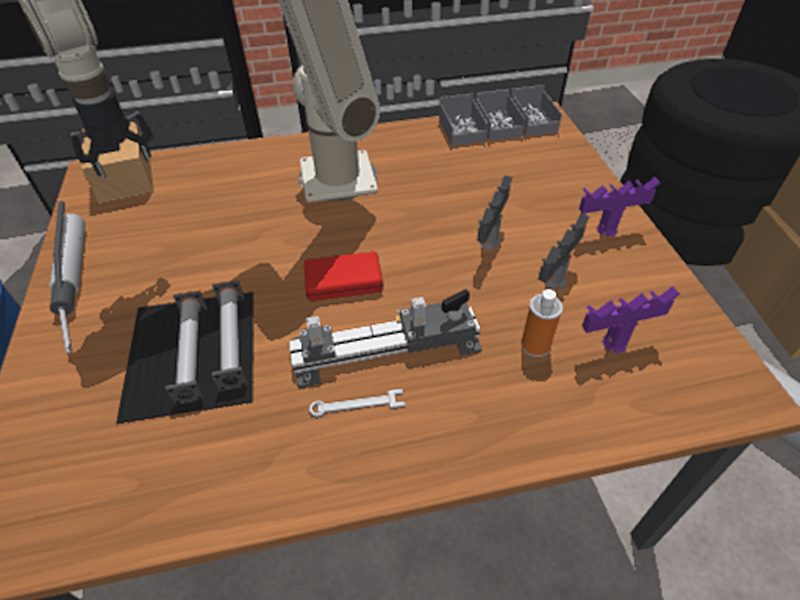

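View pics/top0b.png

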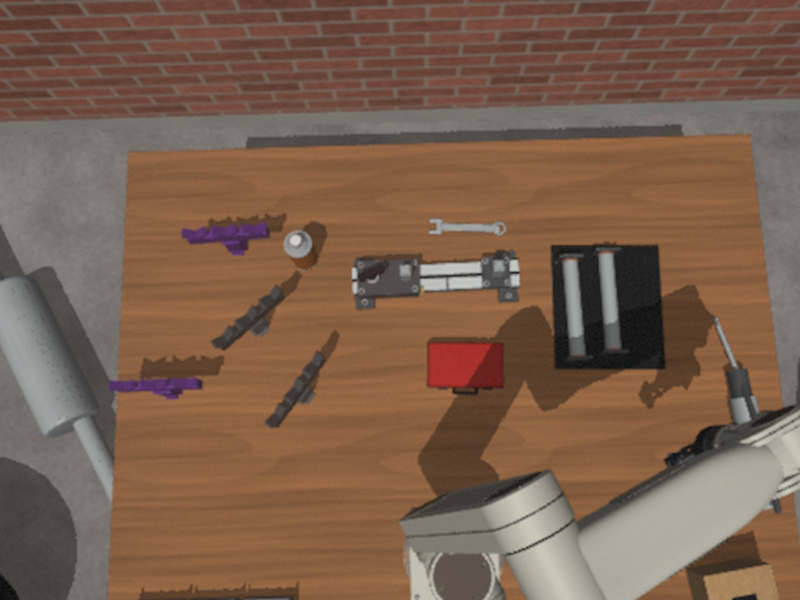

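View pics/wrist0b.png

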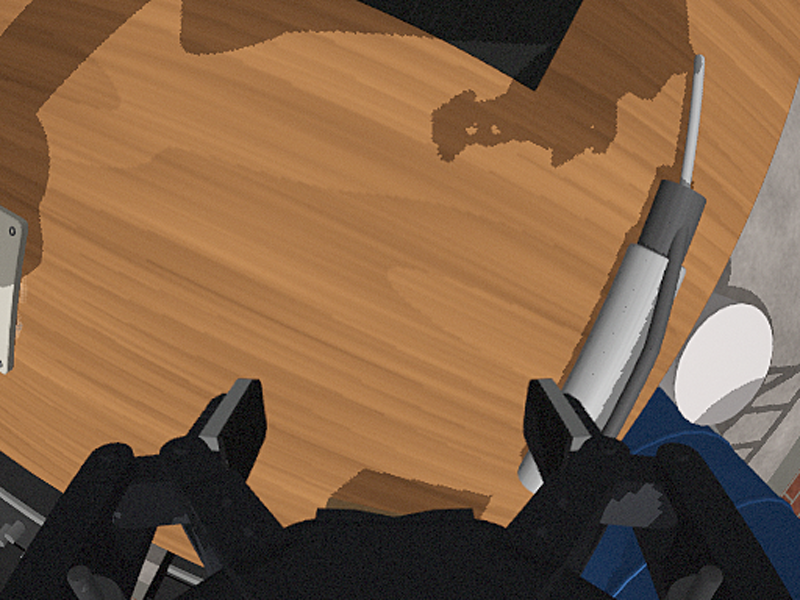

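The scene shows two pipes on the mat on the right, the stand in the middle, two grey heads to the left, and purple decoys. I'll enlarge these.

Run:
```python
from h import *
crop('top0',215,150,345,205,'t1',6)
crop('top0',125,170,225,280,'t2',5.4)
crop('top0',345,150,430,240,'t3',6)
crop('scene0',180,180,315,250,'s1',5.9)
crop('scene0',290,105,440,235,'s2',4.6)
```

```text
(no output)
```

View pics/t1.png

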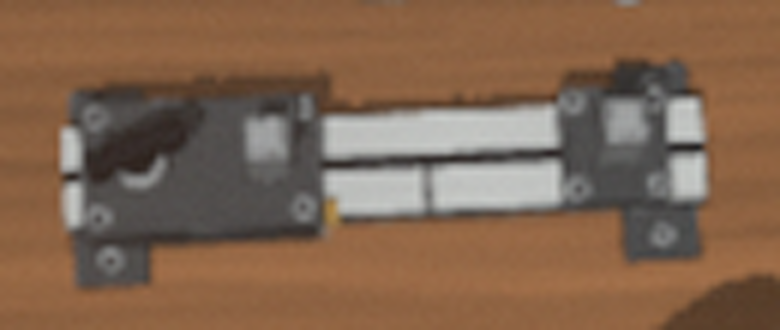

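View pics/t2.png

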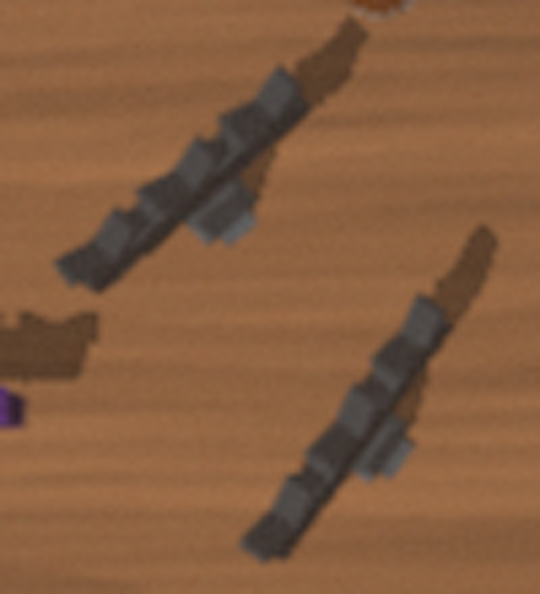

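View pics/s1.png

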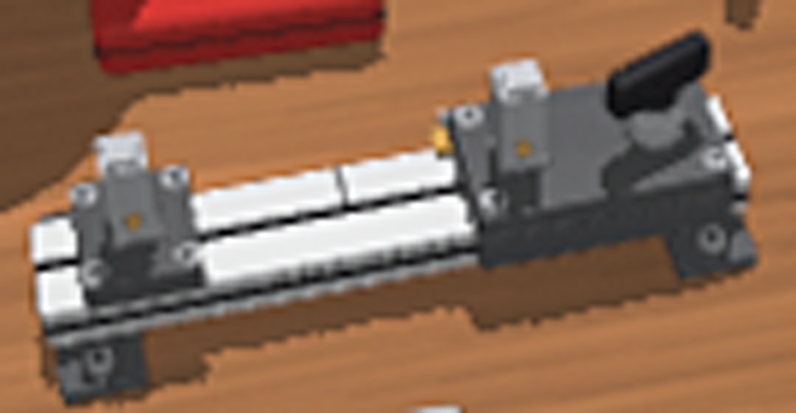

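View pics/s2.png

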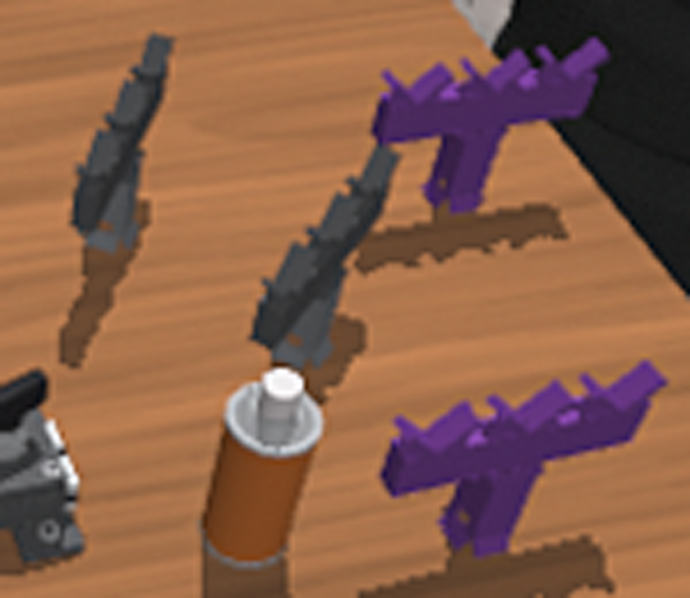

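View pics/t3.png

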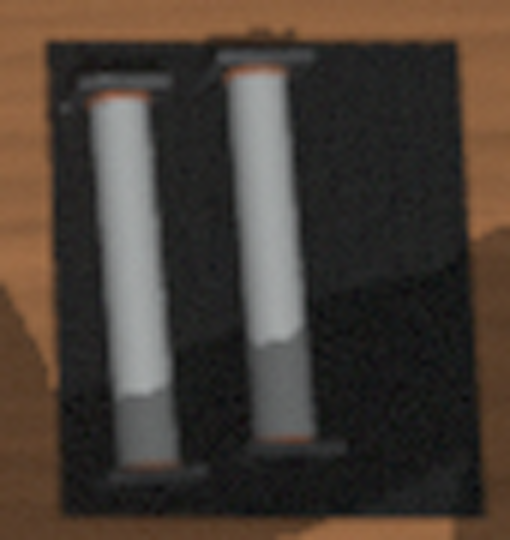

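Run:
```python
from h import *
t=load('top0'); s=load('scene0')
T=lambda x,y,z:atz(t,215+x/6,150+y/6,z).round(4)
S=lambda x,y,z:atz(s,180+x/5.9,180+y/5.9,z).round(4)
print('stub fixed',T(627,109,.122),S(121,143,.122))
print('stub slide',T(266,130,.122),S(517,74,.122))
print('mark',T(427,213,.04),S(340,168,.04))
print('pointer',T(335,212,.045),S(440,140,.045))
print('knob',T(143,140,.116),S(660,72,.116))
print('beam ends', T(62,127,.04),T(66,228,.04),T(703,97,.04),T(708,200,.04))
T2=lambda x,y,z:atz(t,125+x/5.4,170+y/5.4,z).round(4)
print('head1 ends tip z .139',T2(70,268,.127),T2(290,82,.139),'mid vee',T2(200,165,.139))
print('head2',T2(258,545,.127),T2(432,305,.139))
T3=lambda x,y,z:atz(t,345+x/6,150+y/6,z).round(4)
print('pipeL',T3(122,95,.049),T3(146,465,.049),'R',T3(258,70,.049),T3(283,438,.049))
print('mat',T3(48,42,.004),T3(485,512,.004))
```

```text
stub fixed [ 0.6135 -0.1178  0.122 ] [ 0.609  -0.1139  0.122 ]
stub slide [0.6073 0.0864 0.122 ] [0.6074 0.0876 0.122 ]
mark [ 0.5738 -0.0066  0.04  ] [ 0.5814 -0.0037  0.04  ]
pointer [0.575  0.0477 0.045 ] [0.5781 0.0522 0.045 ]
knob [0.605  0.1562 0.116 ] [0.6169 0.1605 0.116 ]
beam ends [0.6323 0.2079 0.04  ] [0.571  0.2064 0.04  ] [ 0.6393 -0.1729  0.04  ] [ 0.5768 -0.1724  0.04  ]
head1 ends tip z .139 [0.4545 0.4935 0.127 ] [0.5648 0.3566 0.139 ] mid vee [0.5143 0.4117 0.139 ]
head2 [0.283  0.3765 0.127 ] [0.4237 0.2695 0.139 ]
pipeL [ 0.6349 -0.2889  0.049 ] [ 0.4154 -0.2878  0.049 ] R [ 0.6477 -0.3701  0.049 ] [ 0.4288 -0.3677  0.049 ]
mat [ 0.6803 -0.2559  0.004 ] [ 0.3872 -0.4946  0.004 ]
```

Run:
```python
from h import *
crop('scene0',300,110,384,190,'s3',7.4)
```

```text
(no output)
```

View pics/s3.png

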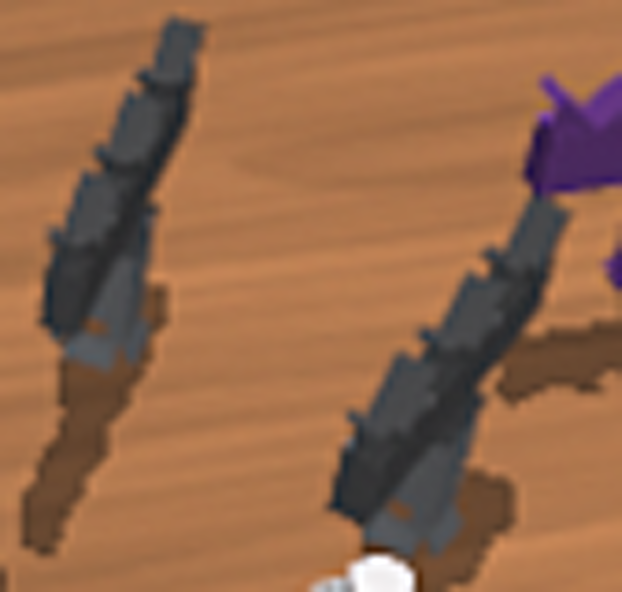

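```bash
cat >> h.py <<'E'
from scipy.spatial.transform import Rotation as Ro
def cur():
    o=bot.get_obs(); return o['eef_pos'],Ro.from_quat(o['tool_rot']),o
def jaw():
    p,R,o=cur(); z=R.as_matrix()[:,2]; return np.degrees(np.arctan2(z[1],z[0]))
def plan(target,yaw=None):
    """target TCP xyz, jaw-axis yaw deg (mod 180, nearest), tool down. prints row"""
    p,R,o=cur(); M=R.as_matrix()
    j=np.degrees(np.arctan2(M[1,2],M[0,2]))
    if yaw is None: yaw=j
    yaw=j+((yaw-j+90)%180-90)
    a=np.radians(yaw); z=np.array([np.cos(a),np.sin(a),0]); y=np.array([0,0,-1.]); x=np.cross(y,z)
    G=np.stack([x,y,z],1)
    sh=M.T@(np.array(target)-p)/0.025
    rv=np.degrees(Ro.from_matrix(M.T@G).as_rotvec())/10
    print('row',sh.round(2),rv.round(2),'dist mm',np.linalg.norm(np.array(target)-p).round(3)*1000,'j6',o['joint_pos'][5].round(2),'yaw',round(j,1),'->',round(yaw,1))
def st():
    p,R,o=cur(); print('t',o['clock'],'p',p.round(4),'yaw',round(jaw(),2),'tilt',np.degrees(np.arccos(-R.as_matrix()[2,1])).round(2),'F',o['ft_force'].round(1),'T',o['ft_torque'].round(2),'w',o['grip_width'].round(4),'j',o['joint_pos'].round(2))
E
python3 - <<'E'
from h import *
st(); print(cur()[1].as_matrix().round(3))
plan([.54,.13,.26],0)
E
```

```text
Traceback (most recent call last):
  File "h.py", line 42, in st
    p,R,o=cur(); print('t',o['clock'],'p',p.round(4),'yaw',round(jaw(),2),'tilt',np.degrees(np.arccos(-R.as_matrix()[2,1])).round(2),'F',o['ft_force'].round(1),'T',o['ft_torque'].round(2),'w',o['grip_width'].round(4),'j',o['joint_pos'].round(2))
                                                                                                                                                                                                ^^^^^^^^^^^^^^^^^^^^^
AttributeError: 'float' object has no attribute 'round'
```

```bash
sed -i "s/o\['grip_width'\].round(4)/round(o['grip_width'],4)/" h.py
python3 - <<'E'
from h import *
st(); print(cur()[1].as_matrix().round(3))
plan([.54,.13,.26],0)
E
```

```text
t 0.15 p [ 0.214  -0.4513  0.2306] yaw -64.63 tilt 0.1 F [-0.6 -1.1 -1.1] T [0.02 0.04 0.03] w 0.0857 j [-1.13  0.24  0.    1.34  0.    1.57]
[[-0.904 -0.001  0.428]
 [-0.428  0.002 -0.904]
 [-0.    -1.    -0.002]]
row [-21.74  -1.15 -15.43] [ 0.01 -6.46 -0.01] dist mm 667.0 j6 1.57 yaw -64.6 -> 0.0
```

```bash
R='[-21,-1.2,-13,0,-6.46,0]'; python3 -m handwheel '[[-21,-1.2,-13,0,-6.46,0],[-21,-1.2,-13,0,-6.46,0],[-21,-1.2,-13,0,-6.46,0],[-21,-1.2,-13,0,-6.46,0],[-21,-1.2,-13,0,-6.46,0]]' 1
python3 - <<'E'
from h import *
st(); plan([.55,.05,.26],0)
E
```

```text
clock: 0.78
eef_pos: [0.3843, -0.1878, 0.2465]
tool_rot: [0.452, -0.544, 0.544, -0.452]
ft_force: [-0.9, -0.2, 0.2]
grip_width: 0.0853
t 0.775 p [ 0.3843 -0.1878  0.2465] yaw -10.58 tilt 0.02 F [-0.9 -0.2  0.2] T [-0.07 -0.08  0.03] w 0.0853 j [-0.45  0.09 -0.14  1.34 -0.    1.3 ]
row [-10.57  -0.54   4.77] [-0.   -1.06  0.  ] dist mm 290.0 j6 1.3 yaw -10.6 -> 0.0
```

```bash
python3 -m handwheel '[[-10.6,-0.5,4.8,0,-1.06,0],[-10.6,-0.5,4.8,0,-1.06,0],[-10.6,-0.5,4.8,0,-1.06,0],[-10.6,-0.5,4.8,0,-1.06,0],[-10.6,-0.5,4.8,0,-1.06,0]]' 1
python3 - <<'E'
from h import *
st(); c=snap('wrist','w1'); crop('w1',0,0,512,384,'w1b')
E
```

```text
clock: 1.4
eef_pos: [0.5526, 0.0505, 0.2584]
tool_rot: [-0.499, 0.501, -0.501, 0.499]
ft_force: [0.1, -0.6, 0.4]
grip_width: 0.0855
t 1.4 p [0.5526 0.0505 0.2584] yaw -0.18 tilt 0.03 F [ 0.1 -0.6  0.4] T [-0.06 -0.02  0.01] w 0.0855 j [0.09 0.34 0.22 1.44 0.   1.67]
```

View pics/w1b.png

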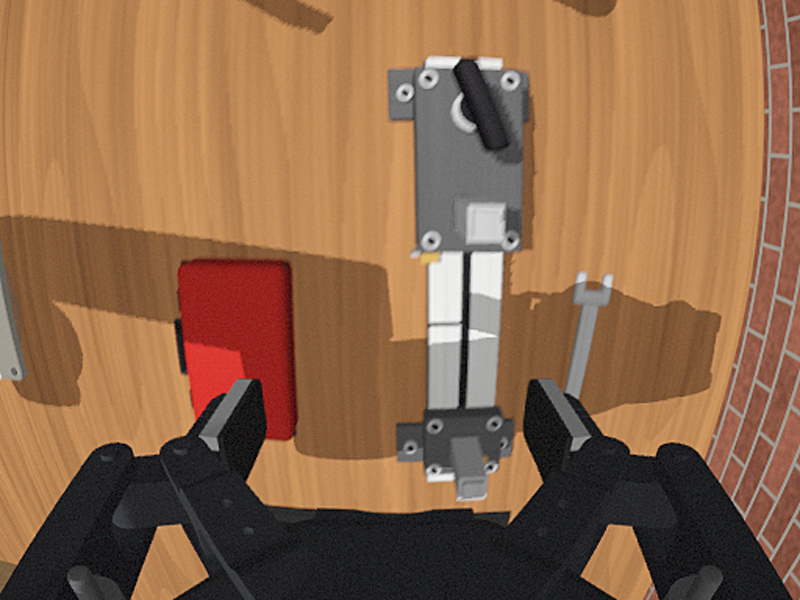

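Run:
```python
from h import *
crop('w1',245,30,345,170,'w1k',4.2857*1.0)
crop('w1',245,150,345,325,'w1f',3.4)
```

```text
(no output)
```

View pics/w1k.png

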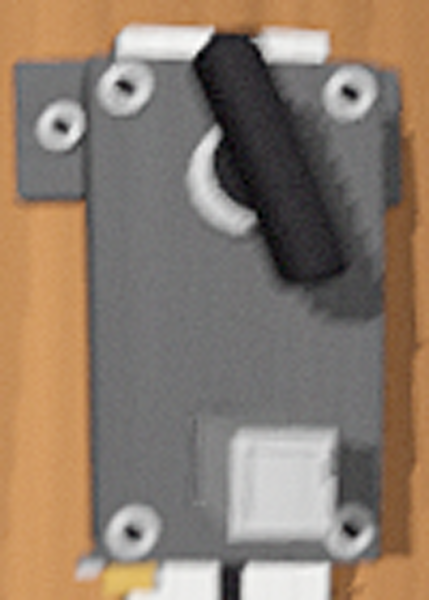

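View pics/w1f.png

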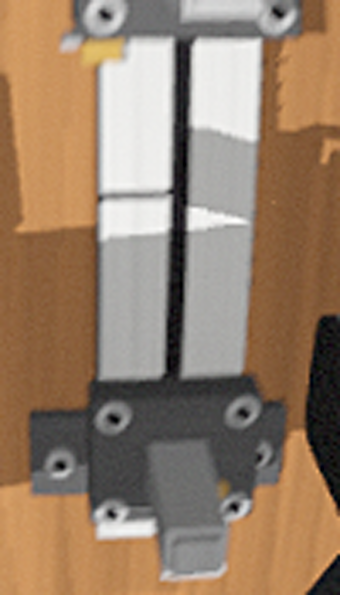

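Run:
```python
from h import *
c=load('w1')
K=lambda x,y,z:atz(c,245+x/4.2857,30+y/4.2857,z,True).round(4)
F=lambda x,y,z:atz(c,245+x/3.4,150+y/3.4,z,True).round(4)
print('knob ends',K(228,40,.116),K(318,278,.116),'mid',K(273,157,.116))
a=K(228,40,.116);b=K(318,278,.116);print(np.degrees(np.arctan2(*(b-a)[[1,0]])),np.linalg.norm(b-a))
print('slide stub top',K(285,482,.121),'seat plate corners',K(85,60,.06),K(380,555,.06))
print('fixed stub top',F(198,553,.122), 'fixed bolts',F(113,418,.06),F(243,410,.06))
print('mark',F(100,198,.04),F(172,192,.04),'pointer bottom',F(85,62,.045),F(125,60,.045))
print('beam edges left', F(100,70,.04),F(97,375,.04),'right',F(262,45,.04),F(246,375,.04))
```

```text
knob ends [0.5968 0.1896 0.116 ] [0.6172 0.1357 0.116 ] mid [0.6067 0.1628 0.116 ]
-69.26941496843517 0.05763132828592448
slide stub top [0.6097 0.0896 0.121 ] seat plate corners [0.5674 0.1955 0.06  ] [0.65  0.062 0.06 ]
fixed stub top [ 0.6139 -0.1118  0.122 ] fixed bolts [ 0.5873 -0.0921  0.06  ] [ 0.6397 -0.0901  0.06  ]
mark [ 0.5813 -0.0063  0.04  ] [ 0.6089 -0.0041  0.04  ] pointer bottom [0.5745 0.0476 0.045 ] [0.589  0.0483 0.045 ]
beam edges left [0.5804 0.0435 0.04  ] [ 0.582  -0.0837  0.04  ] right [0.6407 0.0533 0.04  ] [ 0.6444 -0.0854  0.04  ]
```

Run:
```python
from h import *
plan([.6072,.1635,.16],21)
```

```text
row [-4.37  3.94  2.08] [-0.01 -2.1  -0.02] dist mm 156.0 j6 1.67 yaw -0.0 -> 21.0
```

```bash
python3 -m handwheel '[[-2,1.5,1,0,-0.7,0],[-4.37,3.94,2.08,0,-2.1,0],[-4.37,3.94,2.08,0,-2.1,0],[-4.37,3.94,2.08,0,-2.1,0],[-4.37,3.94,2.08,0,-2.1,0]]' 1
python3 - <<'E'
from h import *
st(); c=snap('wrist','w2'); crop('w2',0,0,512,384,'w2b')
plan([.6072,.1635,.087],21)
E
```

```text
clock: 2.08
eef_pos: [0.6042, 0.1561, 0.1611]
tool_rot: [0.581, -0.402, 0.403, -0.581]
ft_force: [0.2, -0.1, 0.3]
grip_width: 0.0855
t 2.075 p [0.6042 0.1561 0.1611] yaw 20.62 tilt 0.03 F [ 0.2 -0.1  0.3] T [ 0.   -0.02 -0.05] w 0.0855 j [ 0.25  0.52  0.24  1.29 -0.    1.46]
row [-0.25  2.99  0.2 ] [-0.01 -0.04  0.  ] dist mm 75.0 j6 1.46 yaw 20.6 -> 21.0
```

View pics/w2b.png

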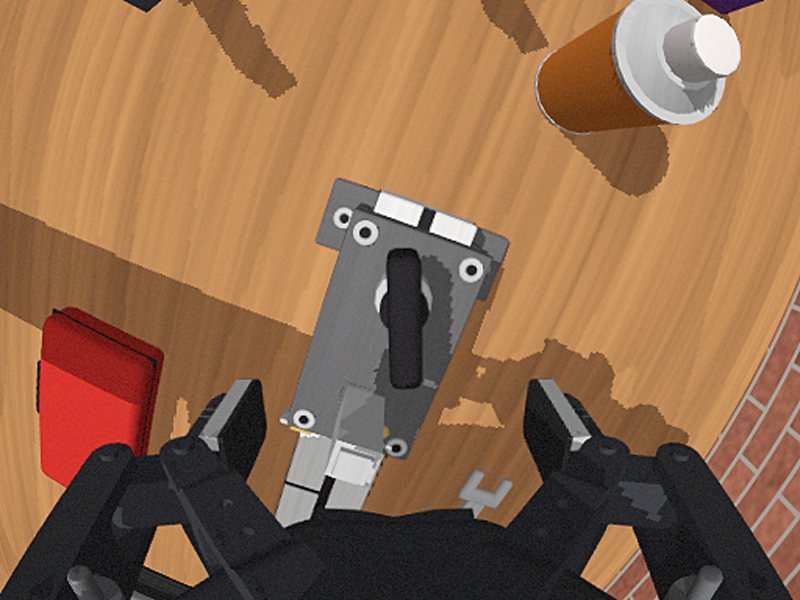

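Run:
```python
from h import *
c=load('w2')
K=lambda x,y,z:atz(c,x/1.5625,y/1.5625,z,True).round(4)
a=K(404,252,.116);b=K(407,384,.116)
print(a,b,(a+b)/2,np.degrees(np.arctan2(*(b-a)[[1,0]])),np.linalg.norm(b-a))
print(K(355,463,.120))
st();plan([.6072,.1635,.12],21)
```

```text
[0.5948 0.1933 0.116 ] [0.6176 0.1376 0.116 ] [0.6062  0.16545 0.116  ] -67.73896129064026 0.06018579566641951
[0.6091 0.0897 0.12  ]
t 2.125 p [0.6046 0.1559 0.1618] yaw 20.59 tilt 0.09 F [0.2 0.5 0.4] T [-0.01  0.01  0.05] w 0.0854 j [ 0.25  0.52  0.24  1.29 -0.    1.46]
row [-0.25  1.67  0.2 ] [-0.01 -0.04  0.  ] dist mm 43.0 j6 1.46 yaw 20.6 -> 21.0
```

Run:
```python
from h import *
plan([.6068,.1648,.0875],22)
```

```text
row [-0.3   2.97  0.2 ] [-0.01 -0.14  0.  ] dist mm 75.0 j6 1.46 yaw 20.6 -> 22.0
```

```bash
python3 -m handwheel '[[-0.3,0.9,0.2,0,-0.14,0],[-0.3,1.8,0.2,0,-0.14,0],[-0.3,2.6,0.2,0,-0.14,0],[-0.3,2.97,0.2,0,-0.14,0],[-0.3,2.97,0.2,0,-0.14,0]]' 1
python3 -m handwheel '[[0,0,0,0,0,0],[0,0,0,0,0,0],[0,0,0,0,0,0],[0,0,0,0,0,0],[0,0,0,0,0,0]]' -1
python3 - <<'E'
from h import *
st(); c=snap('wrist','w3'); crop('w3',100,150,412,384,'w3b')
E
```

```text
clock: 2.75
eef_pos: [0.6063, 0.1649, 0.0868]
tool_rot: [-0.586, 0.395, -0.395, 0.586]
ft_force: [-0.8, -0.1, -0.5]
grip_width: 0.0853
clock: 3.38
eef_pos: [0.6055, 0.1654, 0.0867]
tool_rot: [0.587, -0.395, 0.395, -0.586]
ft_force: [-3.3, -1.4, 6.2]
grip_width: 0.014
t 3.375 p [0.6055 0.1654 0.0867] yaw 22.09 tilt 0.08 F [-3.3 -1.4  6.2] T [-0.26  0.84  0.01] w 0.014 j [ 0.27  0.58  0.14  1.13 -0.    1.45]
```

View pics/w3b.png

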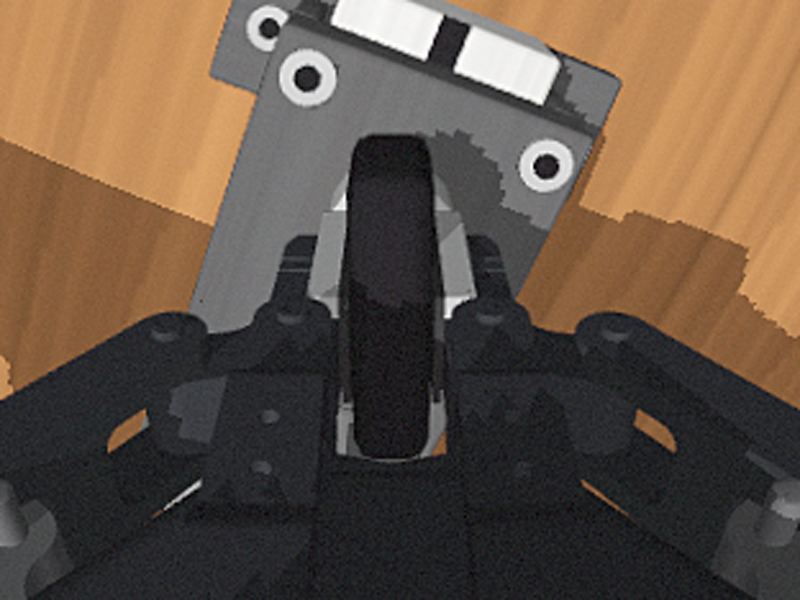

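```bash
python3 -m handwheel '[[0,0,0,0,-0.5,0],[0,0,0,0,-1.1,0],[0,0,0,0,-1.7,0],[0,0,0,0,-2.3,0],[0,0,0,0,-2.9,0]]' -1
python3 -m handwheel '[[0,0,0,0,-0.6,0],[0,0,0,0,-1.2,0],[0,0,0,0,-1.7,0],[0,0,0,0,-2.1,0],[0,0,0,0,-2.1,0]]' -1
python3 - <<'E'
from h import *
st(); 
for d in (.02,.054): plan([.6055+.0185*d,.1654-d,.0867],None)
E
```

```text
clock: 4.05
eef_pos: [0.6043, 0.1652, 0.0866]
tool_rot: [0.668, -0.236, 0.233, -0.666]
ft_force: [-7.8, -1.4, 6.7]
grip_width: 0.0139
clock: 4.68
eef_pos: [0.6037, 0.1653, 0.0865]
tool_rot: [0.699, -0.111, 0.108, -0.698]
ft_force: [-8.9, -1.6, 7.7]
grip_width: 0.0141
t 4.675 p [0.6037 0.1653 0.0865] yaw 72.14 tilt 0.27 F [-8.9 -1.6  7.7] T [-0.33  1.57  0.1 ] w 0.0141 j [0.27 0.58 0.14 1.13 0.   0.58]
row [ 0.33 -0.01 -0.73] [ 0.01 -0.   -0.02] dist mm 20.0 j6 0.58 yaw 72.1 -> 72.1
row [ 0.77 -0.01 -2.02] [ 0.01 -0.   -0.02] dist mm 54.0 j6 0.58 yaw 72.1 -> 72.1
```

```bash
python3 -m handwheel '[[0.13,0,-0.36,0,0,0],[0.26,0,-0.73,0,0,0],[0.39,0,-1.09,0,0,0],[0.52,0,-1.45,0,0,0],[0.64,0,-1.81,0,0,0]]' -1
python3 -m handwheel '[[0,0,0,0,0,0],[0,0,0,0,0,0],[0,0,0,0,0,0],[0,0,0,0,0,0],[0,0,0,0,0,0]]' -1
python3 - <<'E'
from h import *
st(); c=snap('wrist','w4'); crop('w4',0,0,512,384,'w4b'); snap('scene','s4');crop('s4',180,180,315,250,'s4b',5.9);snap('top','t4');crop('t4',215,150,345,205,'t4b',6)
E
```

```text
clock: 5.3
eef_pos: [0.6046, 0.1185, 0.0865]
tool_rot: [-0.698, 0.112, -0.108, 0.699]
ft_force: [-9.8, 1.8, 7.6]
grip_width: 0.0142
clock: 5.92
eef_pos: [0.6046, 0.1173, 0.0865]
tool_rot: [0.699, -0.112, 0.108, -0.698]
ft_force: [-9.1, -2.3, 8.6]
grip_width: 0.0141
t 5.925 p [0.6046 0.1173 0.0865] yaw 72.11 tilt 0.31 F [-9.1 -2.3  8.6] T [-0.27  1.79  0.13] w 0.0141 j [0.19 0.56 0.1  1.12 0.   0.5 ]
```

View pics/w4b.png

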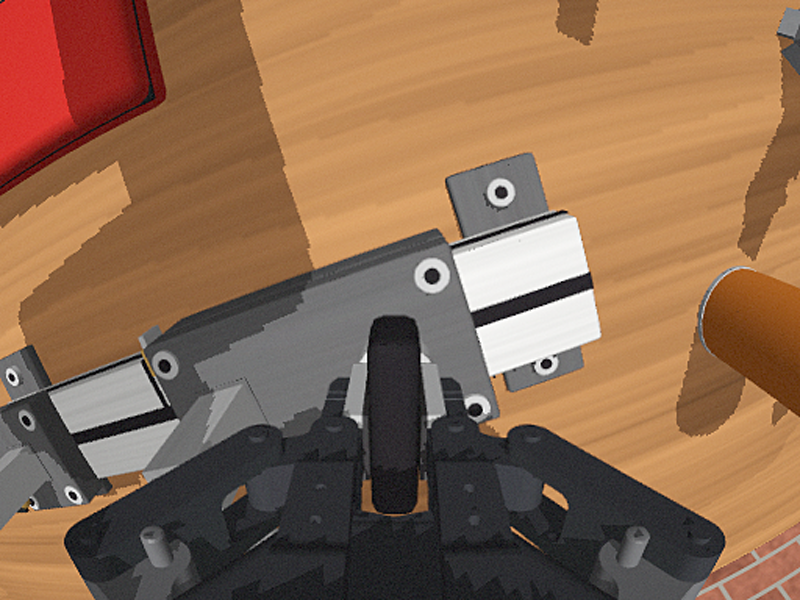

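View pics/s4b.png

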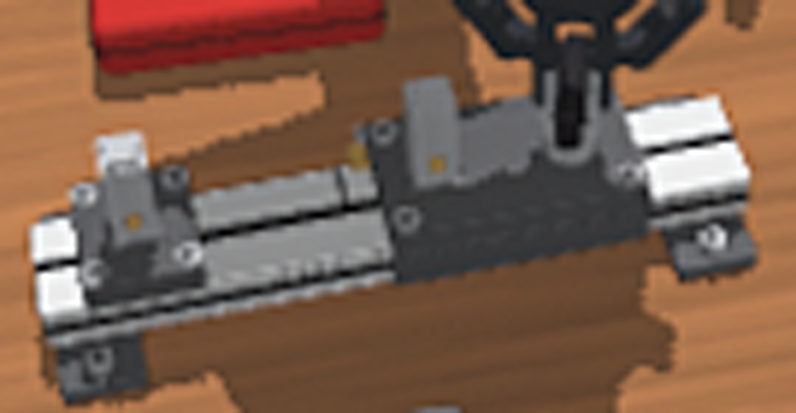

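View pics/t4b.png

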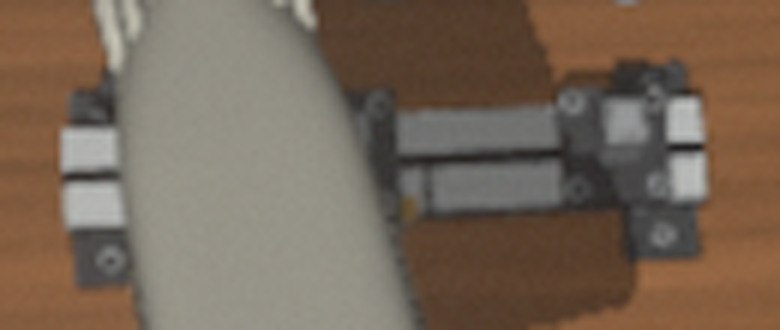

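Run:
```python
from h import *
crop('w4',70,195,130,245,'w4c',12)
crop('t4',270,170,300,195,'t4c',20)
```

```text
(no output)
```

View pics/w4c.png

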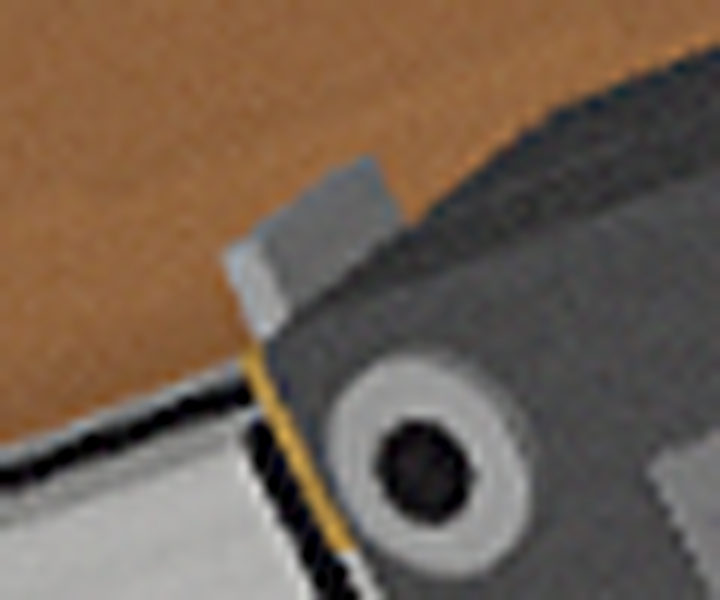

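View pics/t4c.png

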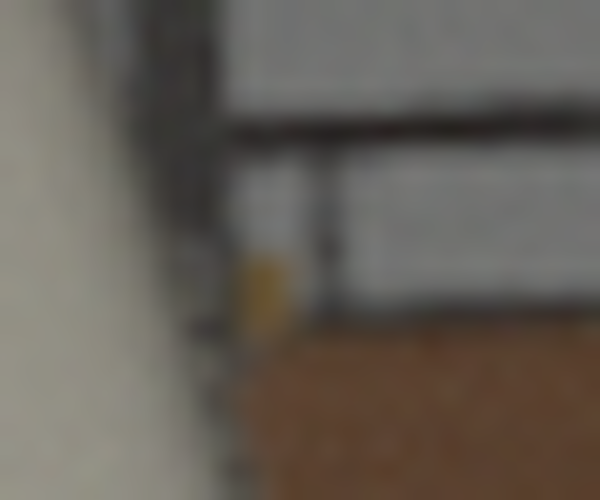

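Run:
```python
from h import *
crop('s4',232,200,262,222,'s4c',24)
t=load('t4')
T=lambda x,y,z:atz(t,270+x/20,170+y/20,z).round(4)
print(T(290,295,.046),T(326,295,.04),T(326,200,.04))
```

```text
[ 5.755e-01 -5.000e-04  4.600e-02] [ 0.5765 -0.0072  0.04  ] [ 0.5937 -0.0078  0.04  ]
```

View pics/s4c.png

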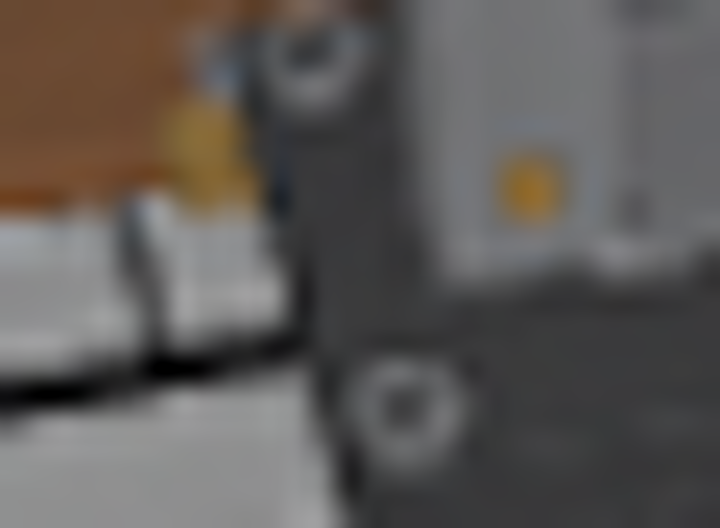

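```bash
python3 -m handwheel '[[0.03,0,-0.08,0,0,0],[0.06,0,-0.16,0,0,0],[0.08,0,-0.23,0,0,0],[0.08,0,-0.23,0,0,0],[0.08,0,-0.23,0,0,0]]' -1
python3 - <<'E'
from h import *
st(); c=snap('wrist','w5');snap('scene','s5');crop('s5',232,200,262,222,'s5c',24);snap('top','t5');crop('t5',270,170,300,195,'t5c',20);crop('w5',60,195,120,245,'w5c',12)
E
```

```text
clock: 6.7
eef_pos: [0.6047, 0.1121, 0.0865]
tool_rot: [-0.699, 0.112, -0.108, 0.699]
ft_force: [-10.9, 0.4, 9.0]
grip_width: 0.0141
t 6.7 p [0.6047 0.1121 0.0865] yaw 72.15 tilt 0.31 F [-10.9   0.4   9. ] T [0.08 1.74 0.08] w 0.0141 j [0.18 0.56 0.1  1.12 0.   0.49]
```

View pics/s5c.png

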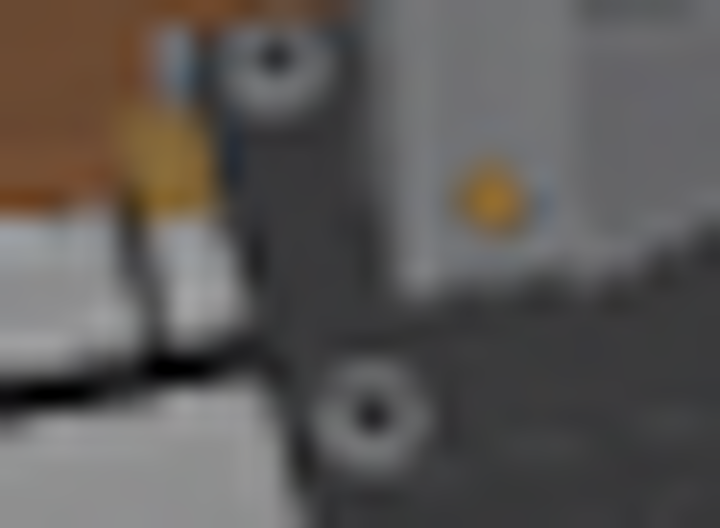

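View pics/t5c.png

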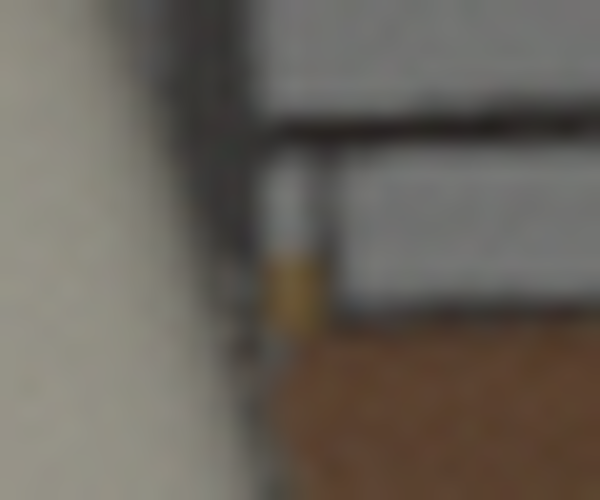

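View pics/w5c.png

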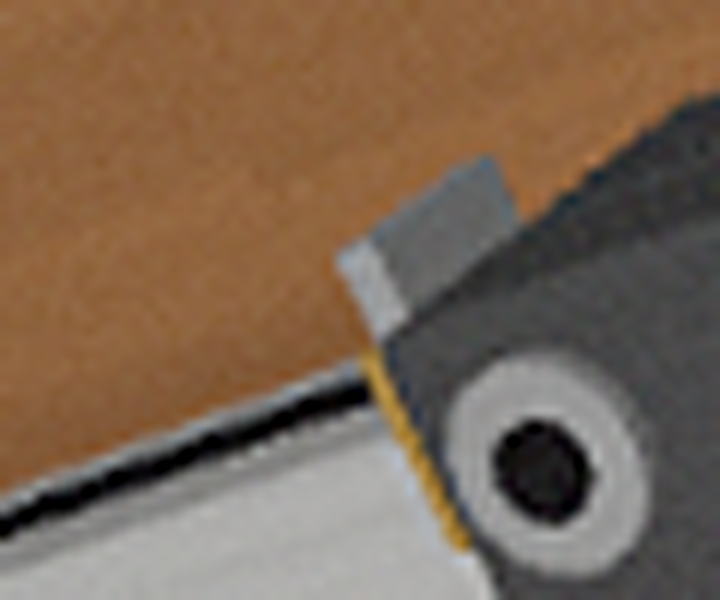

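```bash
python3 -m handwheel '[[0,0,0,0,0.6,0],[0,0,0,0,1.2,0],[0,0,0,0,1.8,0],[0,0,0,0,2.4,0],[0,0,0,0,3.0,0]]' -1
python3 -m handwheel '[[0,0,0,0,0.6,0],[0,0,0,0,1.2,0],[0,0,0,0,1.8,0],[0,0,0,0,2.4,0],[0,0,0,0,2.9,0]]' -1
python3 -m handwheel '[[0,0,0,0,0.15,0],[0,0,0,0,0.25,0],[0,0,0,0,0.25,0],[0,0,0,0,0.25,0],[0,0,0,0,0.25,0]]' -1
python3 - <<'E'
from h import *
st()
E
```

```text
clock: 7.48
eef_pos: [0.6056, 0.1125, 0.0865]
tool_rot: [0.646, -0.289, 0.286, -0.646]
ft_force: [-6.7, 0.8, 7.5]
grip_width: 0.0139
clock: 8.1
eef_pos: [0.6069, 0.113, 0.0868]
tool_rot: [-0.553, 0.441, -0.439, 0.554]
ft_force: [-3.8, 2.5, 4.6]
grip_width: 0.0144
clock: 8.72
eef_pos: [0.6071, 0.113, 0.0868]
tool_rot: [-0.544, 0.452, -0.45, 0.545]
ft_force: [-4.6, 2.8, 4.2]
grip_width: 0.0139
t 8.725 p [0.6071 0.113  0.0868] yaw 10.7 tilt 0.14 F [-4.6  2.8  4.2] T [0.44 0.77 0.35] w 0.0139 j [0.18 0.56 0.1  1.11 0.   1.57]
```

```bash
python3 -m handwheel '[[0,0,0,0,0,0],[0,0,0,0,0,0],[0,0,0,0,0,0],[0,0,0,0,0,0],[0,0,0,0,0,0]]' 1
python3 -m handwheel '[[0,-1,0,0,0,0],[0,-2,0,0,0,0],[0,-3,0,0,0,0],[0,-4.5,0,0,0,0],[0,-6,0,0,0,0]]' 1
python3 - <<'E'
from h import *
st()
c=snap('wrist','w6');crop('w6',0,0,512,384,'w6b');snap('scene','s6');crop('s6',180,180,315,250,'s6c',5.9)
E
```

```text
clock: 9.35
eef_pos: [0.6078, 0.1115, 0.0862]
tool_rot: [0.544, -0.452, 0.452, -0.544]
ft_force: [0.1, -0.1, 0.3]
grip_width: 0.0852
clock: 9.98
eef_pos: [0.6075, 0.1115, 0.2372]
tool_rot: [0.544, -0.452, 0.452, -0.544]
ft_force: [0.0, -0.0, 0.0]
grip_width: 0.0855
t 9.975 p [0.6075 0.1115 0.2372] yaw 10.58 tilt 0.02 F [ 0. -0.  0.] T [ 0.01 -0.08 -0.02] w 0.0855 j [0.18 0.48 0.37 1.46 0.   1.57]
```

View pics/w6b.png

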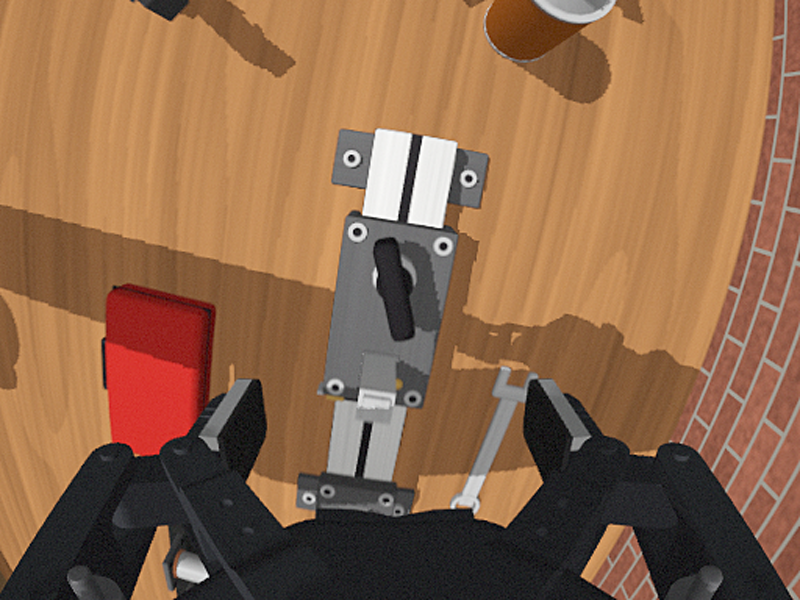

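View pics/s6c.png

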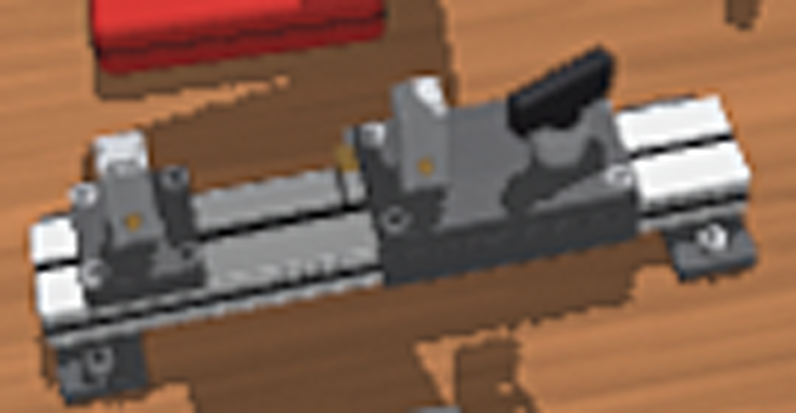

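Run:
```python
from h import *
c=load('w6')
K=lambda x,y,z:atz(c,x/1.5625,y/1.5625,z,True).round(4)
a=K(386,240,.116);b=K(404,338,.116)
print(a,b,(a+b)/2,np.degrees(np.arctan2(*(b-a)[[1,0]])),np.linalg.norm(b-a))
print('stub',K(376,404,.121))
crop('w6',195,200,285,330,'w6c',4.6)
```

```text
[0.5975 0.1407 0.116 ] [0.619  0.0835 0.116 ] [0.60825 0.1121  0.116  ] -69.40005838639023 0.061107200885002065
stub [0.6097 0.0376 0.121 ]
```

View pics/w6c.png

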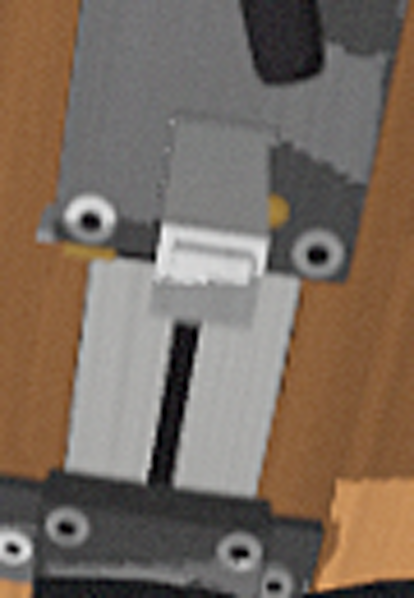

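Run:
```python
from h import *
plan([.42,.34,.28],45)
```

```text
row [-10.36  -1.59  -5.79] [-0.05 -3.44  0.02] dist mm 299.0 j6 1.57 yaw 10.6 -> 45.0
```

```bash
python3 -m handwheel '[[-10.4,-1.6,-5.8,0,-3.44,0],[-10.4,-1.6,-5.8,0,-3.44,0],[-10.4,-1.6,-5.8,0,-3.44,0],[-10.4,-1.6,-5.8,0,-3.44,0],[-10.4,-1.6,-5.8,0,-3.44,0]]' 1
python3 - <<'E'
from h import *
st()
c=snap('wrist','w7');crop('w7',0,0,512,384,'w7b')
E
```

```text
clock: 10.7
eef_pos: [0.4155, 0.3419, 0.2759]
tool_rot: [0.654, -0.27, 0.27, -0.653]
ft_force: [1.2, 0.7, 0.5]
grip_width: 0.0855
t 10.7 p [0.4155 0.3419 0.2759] yaw 45.06 tilt 0.03 F [1.2 0.7 0.5] T [ 0.08 -0.02 -0.03] w 0.0855 j [0.69 0.3  0.21 1.47 0.   1.47]
```

View pics/w7b.png

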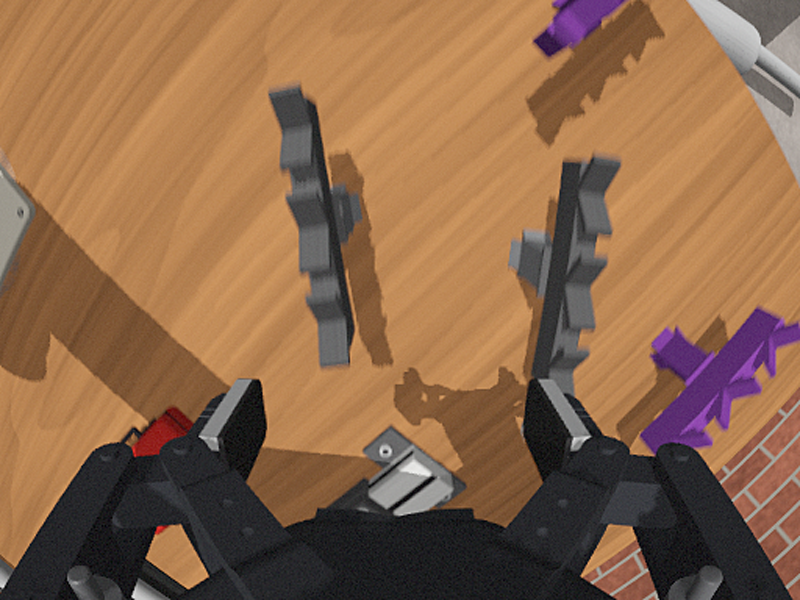

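Run:
```python
from h import *
crop('w7',165,45,245,245,'w7l',3)
crop('w7',320,90,410,260,'w7r',3.5)
```

```text
(no output)
```

View pics/w7l.png

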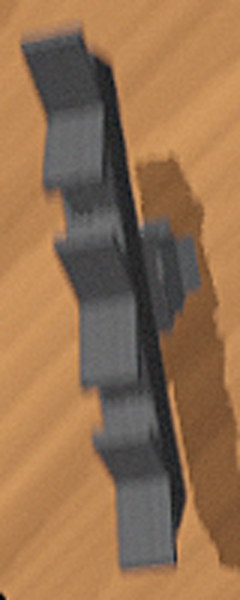

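View pics/w7r.png

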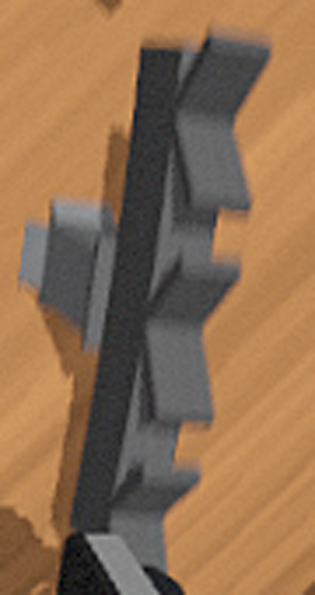

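Run:
```python
from h import *
c=load('w7')
L=lambda x,y,z:atz(c,165+x/3,45+y/3,z,True)
Rr=lambda x,y,z:atz(c,320+x/3.5,90+y/3.5,z,True)
ang=lambda d:np.degrees(np.arctan2(d[1],d[0]))
a=(L(22,45,.139)+L(82,32,.139))/2; b=(L(118,568,.139)+L(175,568,.139))/2; m=(L(79,298,.116)+L(136,298,.116))/2
print('head2',a,b,(a+b)/2,m,np.linalg.norm(b-a),ang(b-a), np.linalg.norm(L(118,568,.139)-L(175,568,.139)))
f=(Rr(208,25,.139)+Rr(270,45,.139))/2; v1=(Rr(175,118,.116)+Rr(238,125,.116))/2;v2=(Rr(145,318,.116)+Rr(205,325,.116))/2; v3=(Rr(108,512,.116)+Rr(162,515,.116))/2
print('head1',f,v1,v2,v3,ang(v2-v1),ang(v3-v1),np.linalg.norm(v2-v1),np.linalg.norm(v3-v2),ang(v2-f),np.linalg.norm((v2-f)[:2]))
```

```text
head2 [0.28350958 0.38108118 0.139     ] [0.42707154 0.2739113  0.139     ] [0.35529056 0.32749624 0.139     ] [0.35375547 0.32849178 0.116     ] 0.1791519425306994 -36.74156389065006 0.02000005536483776
head1 [0.45060323 0.49765079 0.139     ] [0.47036041 0.47953663 0.116     ] [0.51165984 0.43072322 0.116     ] [0.5547688  0.37956677 0.116     ] -49.7665320531116 -49.82431276963929 0.06394053344736123 0.06689816912587561 -47.62646587389598 0.0905936448952549
```

Run:
```python
from h import *
plan([.3547,.3280,.165],53.3)
plan([.3547,.3280,.081],53.3)
```

```text
row [-1.1   4.48 -2.14] [-0.01 -0.79 -0.03] dist mm 127.0 j6 1.48 yaw 45.4 -> 53.3
row [-1.09  7.84 -2.15] [-0.01 -0.79 -0.03] dist mm 205.0 j6 1.48 yaw 45.4 -> 53.3
```

```bash
python3 -m handwheel '[[-1.1,1.5,-2.15,0,-0.8,0],[-1.1,3,-2.15,0,-0.8,0],[-1.1,4.5,-2.15,0,-0.8,0],[-1.1,4.5,-2.15,0,-0.8,0],[-1.1,4.5,-2.15,0,-0.8,0]]' 1
python3 - <<'E'
from h import *
st()
c=snap('wrist','w8');crop('w8',0,0,512,384,'w8b')
plan([.3547,.3280,.081],53.3)
E
```

```text
clock: 11.38
eef_pos: [0.3607, 0.3223, 0.1647]
tool_rot: [-0.67, 0.224, -0.225, 0.671]
ft_force: [-0.4, -0.2, 1.0]
grip_width: 0.0855
t 11.375 p [0.3607 0.3223 0.1647] yaw 52.97 tilt 0.07 F [-0.4 -0.2  1. ] T [ 0.01  0.02 -0.  ] w 0.0855 j [ 0.73  0.25 -0.16  1.16 -0.    1.38]
row [-0.34  3.37  0.01] [-0.02 -0.03  0.  ] dist mm 85.0 j6 1.38 yaw 53.0 -> 53.3
```

View pics/w8b.png

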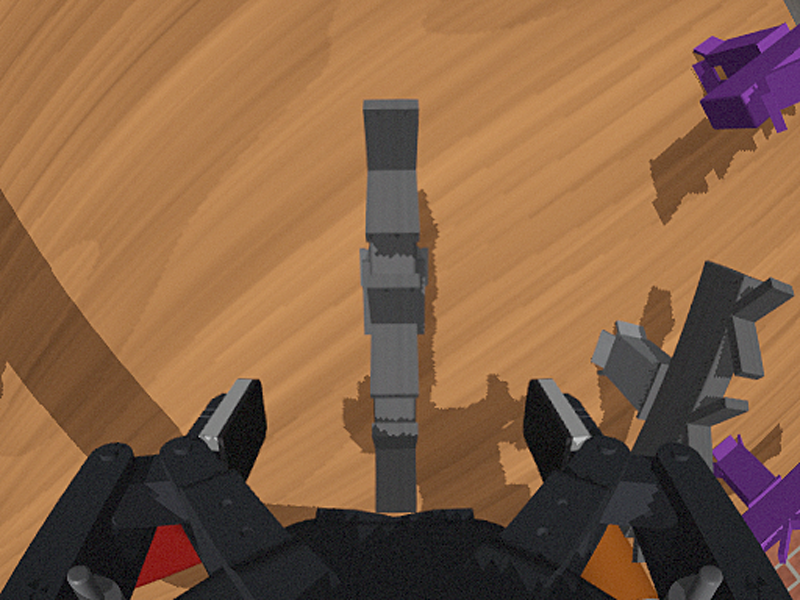

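Run:
```python
from h import *
c=load('w8')
K=lambda x,y,z:atz(c,x/1.5625,y/1.5625,z,True)
a=K(391,100,.139);b=K(395.5,511,.139);print(a,b,(a+b)/2,np.linalg.norm(a-b),np.degrees(np.arctan2(*(b-a)[[1,0]])))
print(K(394,322,.116))
```

```text
[0.28240768 0.38019473 0.139     ] [0.42650572 0.27368678 0.139     ] [0.3544567  0.32694076 0.139     ] 0.17918757841295513 -36.469413835275795
[0.35570604 0.32621811 0.116     ]
```

```bash
python3 -m handwheel '[[-0.32,0.9,0,0,0,0],[-0.32,1.8,0,0,0,0],[-0.32,2.7,0,0,0,0],[-0.32,3.36,0,0,0,0],[-0.32,3.36,0,0,0,0]]' 1
python3 -m handwheel '[[0,0,0,0,0,0],[0,0,0,0,0,0],[0,0,0,0,0,0],[0,0,0,0,0,0],[0,0,0,0,0,0]]' -1
python3 - <<'E'
from h import *
st()
E
```

```text
clock: 12.05
eef_pos: [0.354, 0.3269, 0.0801]
tool_rot: [-0.67, 0.225, -0.225, 0.671]
ft_force: [0.2, -0.2, 0.2]
grip_width: 0.0856
clock: 12.68
eef_pos: [0.3538, 0.327, 0.0803]
tool_rot: [-0.67, 0.224, -0.225, 0.671]
ft_force: [0.2, -0.2, 4.4]
grip_width: 0.0195
t 12.675 p [0.3538 0.327  0.0803] yaw 52.98 tilt 0.05 F [ 0.2 -0.2  4.4] T [-0.16  0.14 -0.01] w 0.0195 j [ 0.75  0.33 -0.3   0.95  0.    1.39]
```

```bash
python3 -m handwheel '[[0,-1,0,0,0,0],[0,-2.5,0,0,0,0],[0,-4.3,0,0,0,0],[0,-6.2,0,0,0,0],[0,-7.6,0,0,0,0]]' -1
python3 - <<'E'
from h import *
st(); plan([.6127,-.1125,.255],91.2)
E
```

```text
clock: 13.3
eef_pos: [0.3533, 0.3265, 0.2706]
tool_rot: [0.671, -0.225, 0.224, -0.67]
ft_force: [0.2, 0.3, -4.8]
grip_width: 0.0194
t 13.3 p [0.3533 0.3265 0.2706] yaw 52.99 tilt 0.04 F [ 0.2  0.3 -4.8] T [ 0.11  0.01 -0.01] w 0.0194 j [ 0.75  0.19  0.04  1.42 -0.    1.39]
row [18.86  0.63 -7.78] [ 0.   -3.82 -0.  ] dist mm 510.0 j6 1.39 yaw 53.0 -> 91.2
```

```bash
python3 -m handwheel '[[1.5,0,-0.6,0,-0.3,0],[3.3,0.1,-1.4,0,-0.7,0],[5.3,0.2,-2.2,0,-1.1,0],[7.3,0.2,-3.0,0,-1.5,0],[9.3,0.3,-3.8,0,-1.9,0]]' -1
python3 - <<'E'
from h import *
st(); plan([.6127,-.1125,.255],91.2)
E
```

```text
clock: 13.92
eef_pos: [0.482, 0.1093, 0.2609]
tool_rot: [0.699, -0.111, 0.109, -0.698]
ft_force: [0.5, 0.3, -5.1]
grip_width: 0.0195
t 13.925 p [0.482  0.1093 0.2609] yaw 72.13 tilt 0.14 F [ 0.5  0.3 -5.1] T [ 0.13 -0.15 -0.02] w 0.0195 j [0.22 0.22 0.06 1.41 0.   0.53]
row [ 7.7   0.23 -6.84] [ 0.   -1.91 -0.01] dist mm 258.0 j6 0.53 yaw 72.1 -> 91.2
```

```bash
python3 -m handwheel '[[1.8,0,-1.6,0,-0.4,0],[3.6,0.1,-3.2,0,-0.8,0],[5.4,0.2,-4.8,0,-1.2,0],[7.0,0.2,-6.2,0,-1.6,0],[7.7,0.2,-6.85,0,-1.91,0]]' -1
python3 -m handwheel '[[0,0,0,0,0,0],[0,0,0,0,0,0],[0,0,0,0,0,0],[0,0,0,0,0,0],[0,0,0,0,0,0]]' -1
python3 - <<'E'
from h import *
st(); plan([.6127,-.1125,.21],91.2)
snap('scene','s9');crop('s9',170,130,320,245,'s9b')
c=snap('wrist','w9');crop('w9',0,0,512,384,'w9b')
E
```

```text
clock: 14.55
eef_pos: [0.6122, -0.1144, 0.2543]
tool_rot: [-0.707, -0.005, 0.008, 0.707]
ft_force: [-0.6, 0.2, -4.4]
grip_width: 0.0196
clock: 15.18
eef_pos: [0.6121, -0.1108, 0.2576]
tool_rot: [0.707, 0.007, -0.007, -0.707]
ft_force: [0.8, -0.0, -5.0]
grip_width: 0.0197
t 15.175 p [ 0.6121 -0.1108  0.2576] yaw 91.13 tilt 0.03 F [ 0.8 -0.  -5. ] T [ 0.    0.04 -0.  ] w 0.0197 j [-0.18  0.49  0.43  1.51 -0.   -0.2 ]
row [ 0.02  1.9  -0.07] [ 0.   -0.01  0.  ] dist mm 48.0 j6 -0.2 yaw 91.1 -> 91.2
```

View pics/s9b.png

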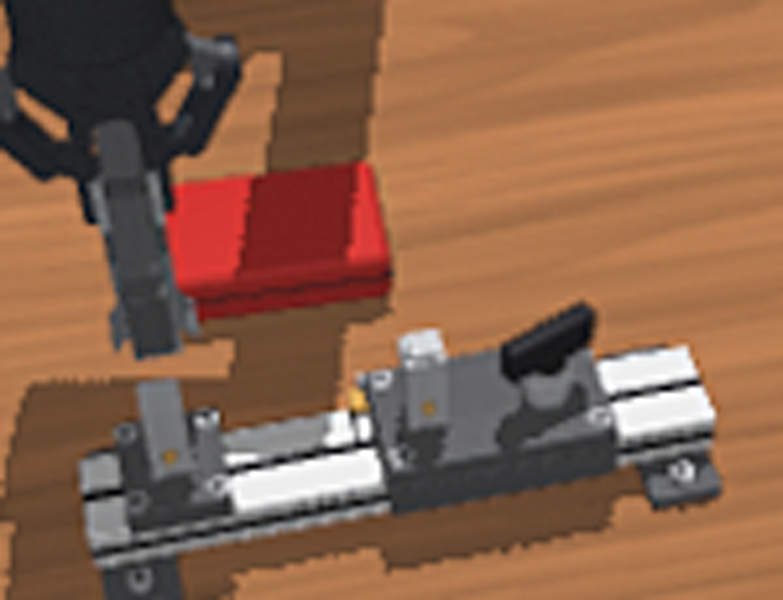

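View pics/w9b.png

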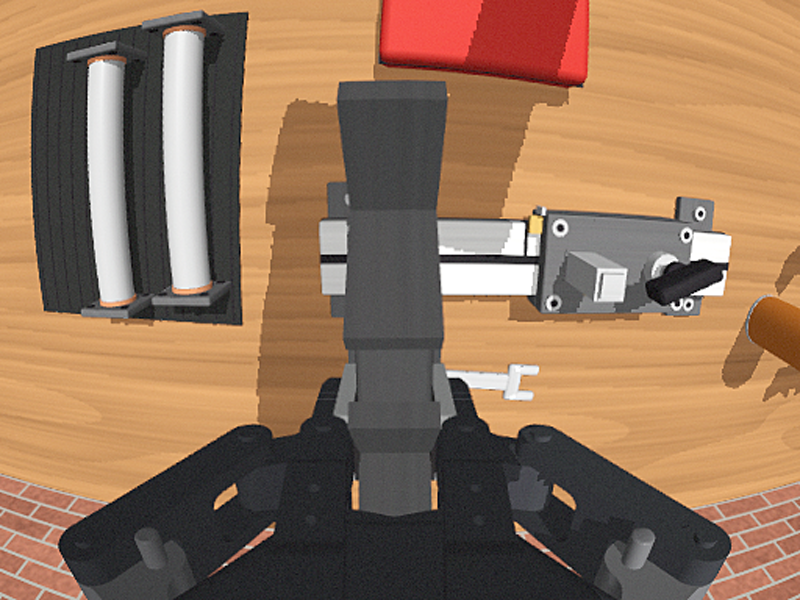

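Run:
```python
from h import *
c=load('w9')
K=lambda x,y,z:atz(c,x/1.5625,y/1.5625,z,True)
a=K(392.5,82,.3163);print(a,a+np.array([.089,.0019,0]))
print(K(611,283,.121),'pointer',K(537,232,.045),'knob',K(686,281,.116))
st()
plan([.6124,-.1123,.212],91.2)
```

```text
[ 0.52316814 -0.11290937  0.3163    ] [ 0.61216814 -0.11100937  0.3163    ]
[0.60732464 0.03390073 0.121     ] pointer [0.58640302 0.00165891 0.045     ] knob [0.60485536 0.10113221 0.116     ]
t 15.275 p [ 0.6121 -0.1111  0.2575] yaw 91.11 tilt 0.03 F [-0.5 -0.2 -5.4] T [-0.03 -0.02 -0.01] w 0.0193 j [-0.18  0.49  0.43  1.51  0.   -0.2 ]
row [ 0.01  1.82 -0.05] [ 0.   -0.01  0.  ] dist mm 46.0 j6 -0.2 yaw 91.1 -> 91.2
```

```bash
python3 -m handwheel '[[0,0.6,-0.05,0,0,0],[0,1.2,-0.05,0,0,0],[0,1.8,-0.05,0,0,0],[0,2.0,-0.05,0,0,0],[0,2.2,-0.05,0,0,0]]' -1
python3 - <<'E'
from h import *
st()
snap('scene','s10');crop('s10',170,150,300,245,'s10b')
E
python3 -m handwheel '[[0,0.1,0,0,0,0],[0,0.2,0,0,0,0],[0,0.3,0,0,0,0],[0,0.4,0,0,0,0],[0,0.5,0,0,0,0]]' -1
```

```text
clock: 15.9
eef_pos: [0.6122, -0.1127, 0.2018]
tool_rot: [-0.707, -0.007, 0.007, 0.707]
ft_force: [0.1, 0.1, -3.8]
grip_width: 0.0193
t 15.9 p [ 0.6122 -0.1127  0.2018] yaw 91.09 tilt 0.01 F [ 0.1  0.1 -3.8] T [-0.04 -0.02  0.02] w 0.0193 j [-0.18  0.5   0.31  1.38  0.   -0.2 ]
clock: 16.58
eef_pos: [0.6122, -0.1127, 0.1896]
tool_rot: [0.707, 0.007, -0.007, -0.707]
ft_force: [0.8, 0.1, -5.3]
grip_width: 0.0191
```

View pics/s10b.png

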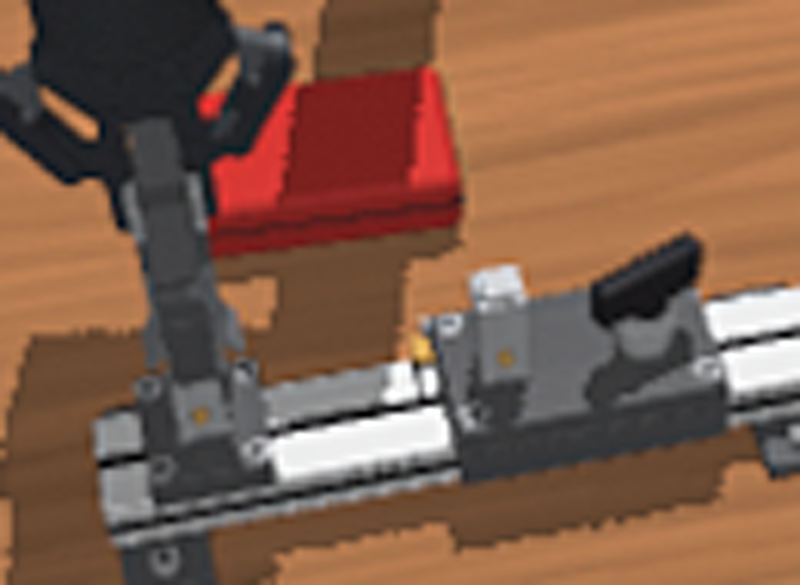

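```bash
python3 -m handwheel '[[0,0.1,0,0,0,0],[0,0.2,0,0,0,0],[0,0.3,0,0,0,0],[0,0.3,0,0,0,0],[0,0.3,0,0,0,0]]' -1
python3 -m handwheel '[[0,0.05,0,0,0,0],[0,0.1,0,0,0,0],[0,0.15,0,0,0,0],[0,0.2,0,0,0,0],[0,0.2,0,0,0,0]]' -1
python3 -c "
from h import *
st()"
```

```text
clock: 17.2
eef_pos: [0.6123, -0.1135, 0.1864]
tool_rot: [0.708, 0.008, -0.005, -0.706]
ft_force: [-5.4, -0.5, 11.9]
grip_width: 0.0192
clock: 17.82
eef_pos: [0.612, -0.1137, 0.1767]
tool_rot: [0.708, 0.006, -0.007, -0.706]
ft_force: [-1.9, -4.5, -1.9]
grip_width: 0.0193
t 17.825 p [ 0.612  -0.1137  0.1767] yaw 91.05 tilt 0.11 F [-1.9 -4.5 -1.9] T [-1.36  0.52  0.  ] w 0.0193 j [-0.18  0.51  0.26  1.32 -0.   -0.2 ]
```

```bash
python3 -m handwheel '[[0,0.05,-0.05,0,0,0],[0,0.1,-0.05,0,0,0],[0,0.15,-0.05,0,0,0],[0,0.2,-0.05,0,0,0],[0,0.2,-0.05,0,0,0]]' -1
python3 -c "
from h import *
st()"
```

```text
clock: 18.45
eef_pos: [0.612, -0.1139, 0.1719]
tool_rot: [-0.707, -0.006, 0.007, 0.707]
ft_force: [-1.2, -2.6, -2.3]
grip_width: 0.0193
t 18.45 p [ 0.612  -0.1139  0.1719] yaw 91.09 tilt 0.04 F [-1.2 -2.6 -2.3] T [-0.85  0.62  0.01] w 0.0193 j [-0.18  0.51  0.25  1.31 -0.   -0.2 ]
```

```bash
python3 -m handwheel '[[0,0.1,-0.03,0,0,0],[0,0.2,-0.03,0,0,0],[0,0.3,-0.03,0,0,0],[0,0.4,-0.03,0,0,0],[0,0.5,-0.03,0,0,0]]' -1
python3 -c "
from h import *
st()"
python3 -m handwheel '[[0,0.1,0,0,0,0],[0,0.2,0,0,0,0],[0,0.3,0,0,0,0],[0,0.4,0,0,0,0],[0,0.5,0,0,0,0]]' -1
python3 -c "
from h import *
st()"
```

```text
clock: 19.08
eef_pos: [0.6119, -0.1143, 0.1593]
tool_rot: [-0.707, -0.007, 0.007, 0.707]
ft_force: [-3.4, 0.2, -4.0]
grip_width: 0.0194
t 19.075 p [ 0.6119 -0.1143  0.1593] yaw 91.1 tilt 0.07 F [-3.4  0.2 -4. ] T [ 0.02  0.87 -0.01] w 0.0194 j [-0.18  0.52  0.23  1.28  0.   -0.2 ]
clock: 19.7
eef_pos: [0.6119, -0.1149, 0.1514]
tool_rot: [0.707, 0.007, -0.006, -0.707]
ft_force: [-12.1, 0.9, 18.9]
grip_width: 0.0192
t 19.7 p [ 0.6119 -0.1149  0.1514] yaw 91.07 tilt 0.15 F [-12.1   0.9  18.9] T [ 0.19  2.83 -0.01] w 0.0192 j [-0.19  0.52  0.21  1.26 -0.   -0.2 ]
```

```bash
python3 -m handwheel '[[-0.05,0.1,0,0,0,0],[-0.05,0.2,0,0,0,0],[-0.05,0.3,0,0,0,0],[-0.05,0.4,0,0,0,0],[-0.05,0.4,0,0,0,0]]' -1
python3 -c "
from h import *
st()"
```

```text
clock: 20.32
eef_pos: [0.6116, -0.1148, 0.1402]
tool_rot: [0.707, 0.008, -0.006, -0.707]
ft_force: [-8.7, 1.3, 12.6]
grip_width: 0.0191
t 20.325 p [ 0.6116 -0.1148  0.1402] yaw 91.09 tilt 0.19 F [-8.7  1.3 12.6] T [ 0.2   1.73 -0.02] w 0.0191 j [-0.19  0.53  0.19  1.23  0.   -0.2 ]
```

```bash
python3 -m handwheel '[[0,0.05,0,0,0,0],[0,0.1,0,0,0,0],[0,0.15,0,0,0,0],[0,0.15,0,0,0,0],[0,0.15,0,0,0,0]]' -1
python3 -c "
from h import *
st()
snap('scene','s11');crop('s11',180,180,260,240,'s11b')"
```

```text
clock: 20.95
eef_pos: [0.6117, -0.1149, 0.1401]
tool_rot: [0.707, 0.009, -0.005, -0.707]
ft_force: [-13.2, 1.3, 26.5]
grip_width: 0.0191
t 20.95 p [ 0.6117 -0.1149  0.1401] yaw 91.08 tilt 0.35 F [-13.2   1.3  26.5] T [0.42 3.13 0.  ] w 0.0191 j [-0.19  0.53  0.19  1.23  0.   -0.2 ]
```

View pics/s11b.png

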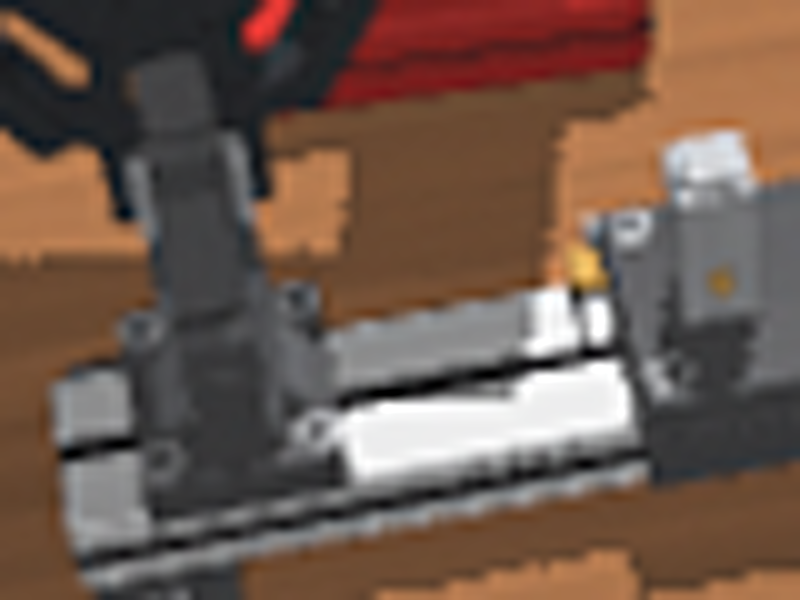

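```bash
python3 -m handwheel '[[0,-0.05,0,0,0,0],[0,-0.1,0,0,0,0],[0,-0.1,0,0,0,0],[0,-0.1,0,0,0,0],[0,-0.1,0,0,0,0]]' 1
python3 -m handwheel '[[0,-0.5,0,0,0,0],[0,-1.2,0,0,0,0],[0,-2.4,0,0,0,0],[0,-4,0,0,0,0],[0,-5.4,0,0,0,0]]' 1
python3 - <<'E'
from h import *
st(); plan([.5,.1,.28],50)
E
```

```text
clock: 21.62
eef_pos: [0.6109, -0.1147, 0.1355]
tool_rot: [-0.707, -0.007, 0.007, 0.707]
ft_force: [-0.1, 0.4, 0.1]
grip_width: 0.0851
clock: 22.25
eef_pos: [0.6112, -0.1148, 0.2736]
tool_rot: [0.707, 0.007, -0.006, -0.707]
ft_force: [0.3, 0.1, 0.8]
grip_width: 0.0851
t 22.25 p [ 0.6112 -0.1148  0.2736] yaw 91.08 tilt 0.12 F [0.3 0.1 0.8] T [-0.   -0.04  0.  ] w 0.0851 j [-0.19  0.48  0.47  1.55  0.   -0.2 ]
row [-4.28 -0.27  8.67] [-0.    4.11  0.01] dist mm 242.0 j6 -0.2 yaw 91.1 -> 50.0
```

```bash
python3 -m handwheel '[[-4.28,-0.2,8.67,0,4.1,0],[-4.28,-0.2,8.67,0,4.1,0],[-4.28,-0.2,8.67,0,4.1,0],[-4.28,-0.2,8.67,0,4.1,0],[-4.28,-0.2,8.67,0,4.1,0]]' 1
python3 - <<'E'
from h import *
st(); 
c=snap('scene','s12');crop('s12',150,140,330,275,'s12b')
c=snap('wrist','w12');crop('w12',0,0,512,384,'w12b')
plan([.5117,.4303,.26],40.4)
E
```

```text
clock: 22.88
eef_pos: [0.4984, 0.1031, 0.2777]
tool_rot: [-0.665, 0.239, -0.24, 0.666]
ft_force: [0.2, -0.2, 0.4]
grip_width: 0.0858
t 22.875 p [0.4984 0.1031 0.2777] yaw 50.42 tilt 0.12 F [ 0.2 -0.2  0.4] T [ 0.03 -0.03  0.08] w 0.0858 j [0.2  0.24 0.13 1.45 0.   0.89]
row [-8.08  0.68 10.44] [-0.01  0.98  0.01] dist mm 331.0 j6 0.89 yaw 50.2 -> 40.4
```

View pics/s12b.png

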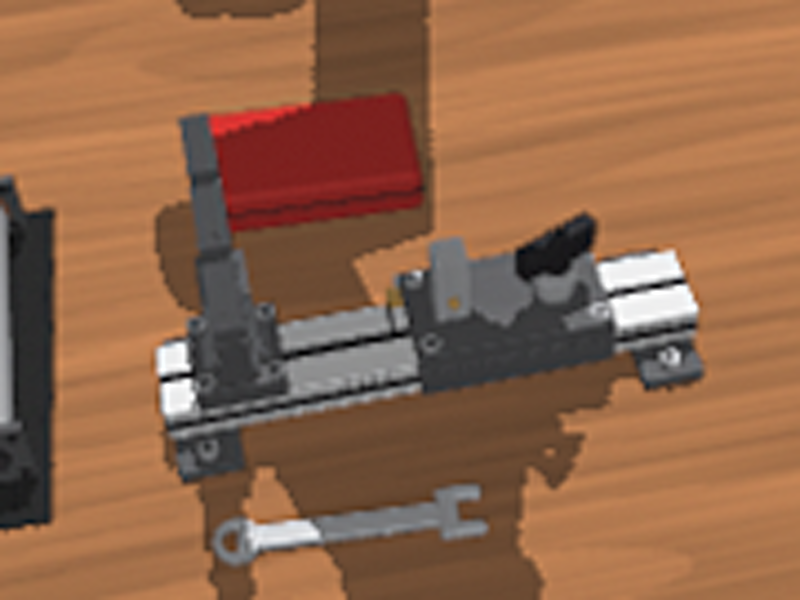

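View pics/w12b.png

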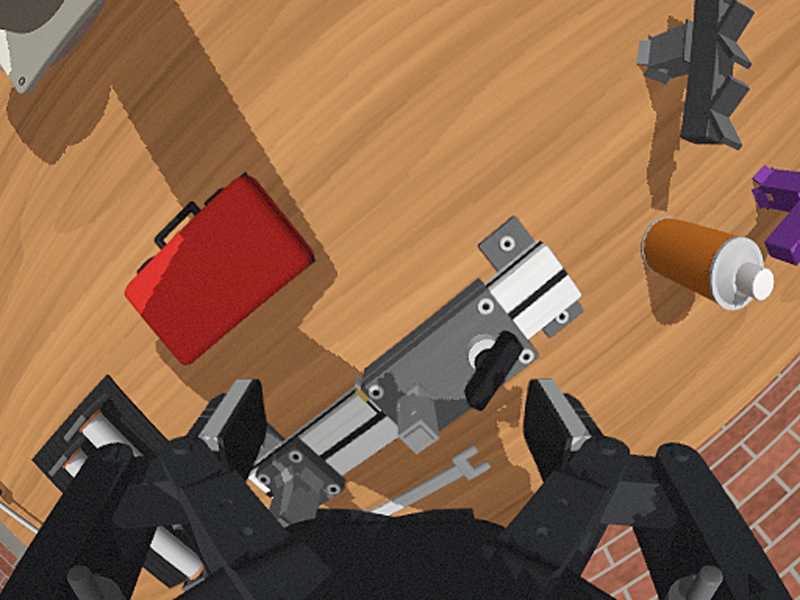

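Run:
```python
from h import *
crop('s12',185,190,220,235,'s12c',13)
im=cv2.imread('pics/s12c.png'); cv2.imwrite('pics/s12d.png',np.clip(im.astype(float)*2.2,0,255).astype('uint8'))
```

```text
(no output)
```

View pics/s12d.png

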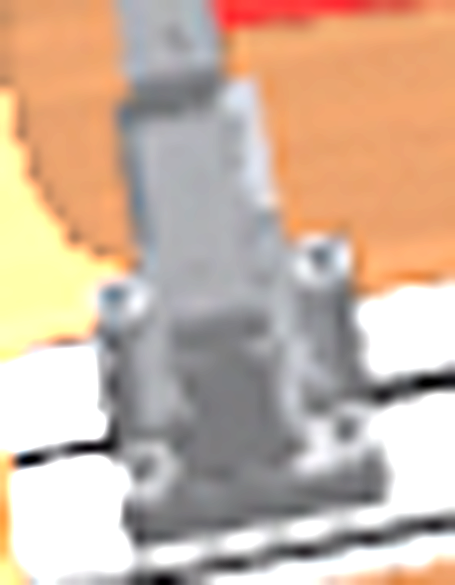

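```bash
python3 -m handwheel '[[-8.08,0.7,10.44,0,0.98,0],[-8.08,0.7,10.44,0,0.98,0],[-8.08,0.7,10.44,0,0.98,0],[-8.08,0.7,10.44,0,0.98,0],[-8.08,0.7,10.44,0,0.98,0]]' 1
python3 - <<'E'
from h import *
st(); plan([.5117,.4303,.165],40.4)
E
```

```text
clock: 23.6
eef_pos: [0.5135, 0.4097, 0.2595]
tool_rot: [-0.641, 0.298, -0.298, 0.641]
ft_force: [1.7, -0.2, 0.4]
grip_width: 0.0854
t 23.6 p [0.5135 0.4097 0.2595] yaw 40.16 tilt 0.06 F [ 1.7 -0.2  0.4] T [ 0.   -0.09 -0.05] w 0.0854 j [ 0.67  0.57  0.57  1.57 -0.    1.54]
row [-0.68  3.78  0.47] [-0.   -0.02  0.  ] dist mm 97.0 j6 1.54 yaw 40.2 -> 40.4
```

```bash
python3 -m handwheel '[[-0.68,1.2,0.47,0,0,0],[-0.68,2.5,0.47,0,0,0],[-0.68,3.78,0.47,0,0,0],[-0.68,3.78,0.47,0,0,0],[-0.68,3.78,0.47,0,0,0]]' 1
python3 - <<'E'
from h import *
t=load('top0'); print('can',atz(t,298/1.5625,240/1.5625,.155))
st(); 
c=snap('wrist','w13');crop('w13',0,0,512,384,'w13b')
plan([.5117,.4303,.081],40.4)
E
```

```text
clock: 24.22
eef_pos: [0.5112, 0.4293, 0.1663]
tool_rot: [-0.641, 0.297, -0.298, 0.642]
ft_force: [0.4, 0.6, 0.4]
grip_width: 0.0858
can [0.66829754 0.31405929 0.155     ]
t 24.225 p [0.5112 0.4293 0.1663] yaw 40.2 tilt 0.1 F [0.4 0.6 0.4] T [0.07 0.01 0.01] w 0.0858 j [ 0.7   0.61  0.4   1.36 -0.    1.57]
row [-0.    3.44  0.01] [-0.02 -0.02  0.  ] dist mm 86.0 j6 1.57 yaw 40.2 -> 40.4
```

View pics/w13b.png

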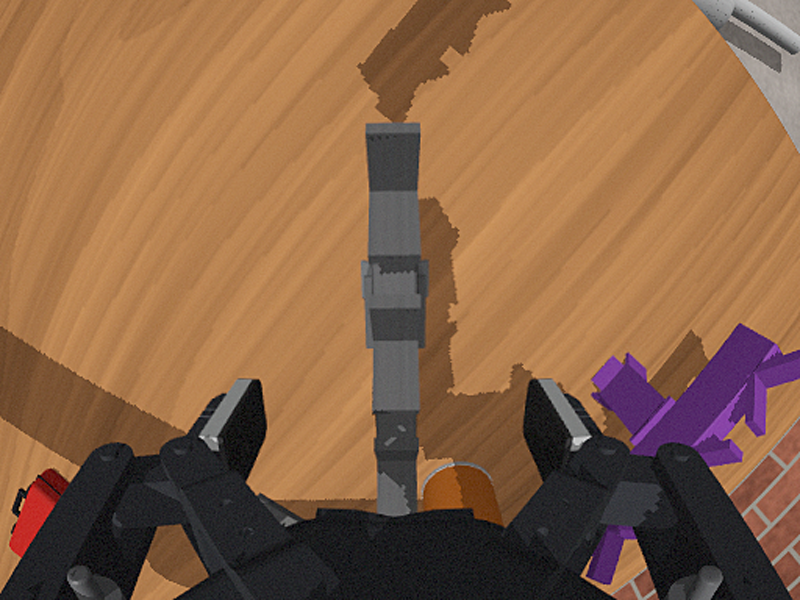

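Run:
```python
from h import *
c=load('w13')
K=lambda x,y,z:atz(c,x/1.5625,y/1.5625,z,True)
a=K(393,124,.139);m=K(396,340,.116);b=K(397,515,.139);u=m-a;u[2]=0;print(a,m,b,np.linalg.norm(u),np.degrees(np.arctan2(u[1],u[0])))
u/=np.linalg.norm(u); print('ctr from tip',a+u*.089)
```

```text
[0.45377767 0.49700241 0.139     ] [0.51377274 0.42795445 0.116     ] [0.56794464 0.36468018 0.139     ] 0.0914714626405309 -49.012955111040384
ctr from tip [0.51215174 0.42982006 0.139     ]
```

```bash
python3 -m handwheel '[[0,0.9,0,0,0,0],[0,1.8,0,0,0,0],[0,2.7,0,0,0,0],[0,3.42,0.01,0,-0.05,0],[0,3.42,0.01,0,-0.05,0]]' 1
python3 -m handwheel '[[0,0,0,0,0,0],[0,0,0,0,0,0],[0,0,0,0,0,0],[0,0,0,0,0,0],[0,0,0,0,0,0]]' -1
python3 -c "
from h import *
st()"
python3 -m handwheel '[[0,-1,0,0,0,0],[0,-2.5,0,0,0,0],[0,-4.3,0,0,0,0],[0,-6.2,0,0,0,0],[0,-7.6,0,0,0,0]]' -1
python3 - <<'E'
from h import *
st(); plan([.608,.0360,.265],91.2)
E
```

```text
clock: 24.9
eef_pos: [0.51, 0.4297, 0.0798]
tool_rot: [0.643, -0.295, 0.295, -0.643]
ft_force: [-0.2, 0.1, -0.1]
grip_width: 0.0854
clock: 25.52
eef_pos: [0.5102, 0.4304, 0.0804]
tool_rot: [-0.642, 0.294, -0.295, 0.643]
ft_force: [-0.3, 0.1, 2.9]
grip_width: 0.019
t 25.525 p [0.5102 0.4304 0.0804] yaw 40.79 tilt 0.09 F [-0.3  0.1  2.9] T [ 0.03 -0.06  0.04] w 0.019 j [ 0.7   0.66  0.26  1.17 -0.    1.56]
clock: 26.15
eef_pos: [0.5095, 0.4298, 0.2706]
tool_rot: [0.643, -0.295, 0.294, -0.643]
ft_force: [0.2, 0.6, -3.8]
grip_width: 0.0197
t 26.15 p [0.5095 0.4298 0.2706] yaw 40.79 tilt 0.03 F [ 0.2  0.6 -3.8] T [ 0.09 -0.03  0.04] w 0.0197 j [0.7  0.59 0.64 1.62 0.   1.56]
row [14.5   0.23 -7.31] [ 0.   -5.04 -0.  ] dist mm 406.0 j6 1.56 yaw 40.8 -> 91.2
```

```bash
python3 -m handwheel '[[1.2,0,-0.6,0,-0.4,0],[2.6,0.1,-1.3,0,-0.9,0],[4.1,0.1,-2.1,0,-1.45,0],[5.6,0.1,-2.85,0,-2.0,0],[7.2,0.1,-3.6,0,-2.55,0]]' -1
python3 - <<'E'
from h import *
st(); plan([.608,.0360,.265],91.2)
E
```

```text
clock: 26.78
eef_pos: [0.5586, 0.2334, 0.2655]
tool_rot: [0.693, -0.145, 0.143, -0.692]
ft_force: [-0.1, 0.1, -4.8]
grip_width: 0.0192
t 26.775 p [0.5586 0.2334 0.2655] yaw 66.49 tilt 0.19 F [-0.1  0.1 -4.8] T [-0.01 -0.02 -0.04] w 0.0192 j [0.4  0.45 0.4  1.52 0.   0.81]
row [ 4.96  0.02 -6.45] [ 0.01 -2.47 -0.02] dist mm 204.0 j6 0.81 yaw 66.5 -> 91.2
```

```bash
python3 -m handwheel '[[1.3,0,-1.6,0,-0.6,0],[2.6,0,-3.3,0,-1.2,0],[3.9,0,-5,0,-1.8,0],[4.7,0,-6.1,0,-2.3,0],[4.96,0,-6.45,0,-2.47,0]]' -1
python3 -m handwheel '[[0,0,0,0,0,0],[0,0.4,0,0,0,0],[0,0.8,0,0,0,0],[0,1.2,0,0,0,0],[0,1.2,0,0,0,0]]' -1
python3 - <<'E'
from h import *
st(); plan([.608,.0360,.205],91.2)
c=snap('wrist','w14');crop('w14',0,0,512,384,'w14b')
E
```

```text
clock: 27.4
eef_pos: [0.6074, 0.0346, 0.2653]
tool_rot: [0.707, 0.004, -0.007, -0.707]
ft_force: [-0.2, 1.3, -3.8]
grip_width: 0.0194
clock: 28.02
eef_pos: [0.6069, 0.0378, 0.2354]
tool_rot: [0.707, 0.005, -0.007, -0.707]
ft_force: [0.4, -0.0, -3.7]
grip_width: 0.0196
t 28.025 p [0.6069 0.0378 0.2354] yaw 91.02 tilt 0.18 F [ 0.4 -0.  -3.7] T [ 0.03  0.07 -0.01] w 0.0196 j [ 0.06  0.46  0.34  1.45 -0.    0.04]
row [ 0.04  1.22 -0.07] [ 0.   -0.02 -0.02] dist mm 30.0 j6 0.04 yaw 91.0 -> 91.2
```

View pics/w14b.png

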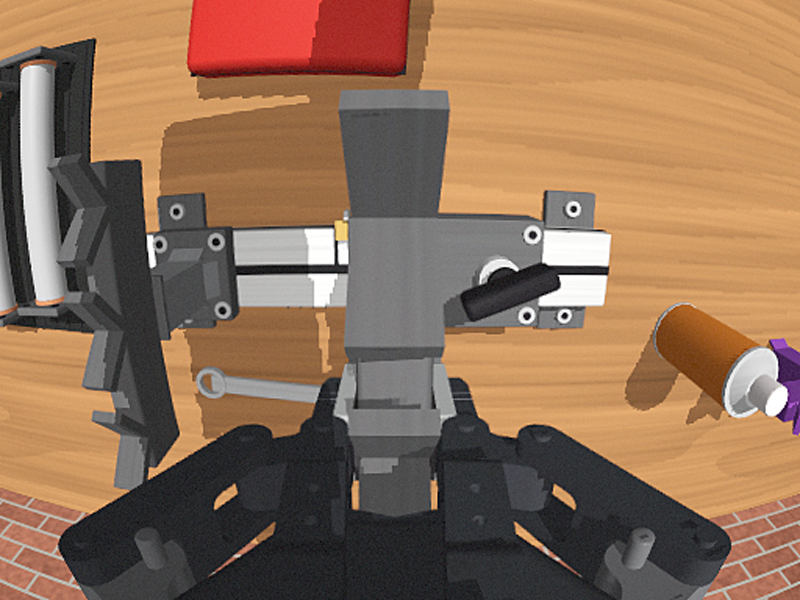

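```bash
python3 -m handwheel '[[0.03,0.4,-0.07,0,0,0],[0.03,0.8,-0.07,0,0,0],[0.03,1.2,-0.07,0,0,0],[0.03,1.5,-0.07,0,0,0],[0.03,1.7,-0.07,0,0,0]]' -1
python3 -c "
from h import *
st()"
python3 -m handwheel '[[0,0.1,0,0,0,0],[0,0.2,0,0,0,0],[0,0.3,0,0,0,0],[0,0.4,0,0,0,0],[0,0.4,0,0,0,0]]' -1
python3 -c "
from h import *
st()"
```

```text
clock: 28.7
eef_pos: [0.6084, 0.0356, 0.1938]
tool_rot: [0.707, 0.006, -0.006, -0.707]
ft_force: [-0.6, 0.5, -3.7]
grip_width: 0.0192
t 28.7 p [0.6084 0.0356 0.1938] yaw 90.98 tilt 0.05 F [-0.6  0.5 -3.7] T [ 0.02  0.06 -0.03] w 0.0192 j [0.06 0.48 0.25 1.34 0.   0.04]
clock: 29.32
eef_pos: [0.6078, 0.0357, 0.1863]
tool_rot: [-0.707, -0.006, 0.006, 0.707]
ft_force: [-5.8, -0.1, 6.2]
grip_width: 0.0195
t 29.325 p [0.6078 0.0357 0.1863] yaw 90.98 tilt 0.01 F [-5.8 -0.1  6.2] T [-0.04  1.61 -0.03] w 0.0195 j [0.06 0.48 0.23 1.33 0.   0.04]
```

```bash
python3 -m handwheel '[[-0.06,0.05,0,0,0,0],[-0.06,0.1,0,0,0,0],[-0.06,0.2,0,0,0,0],[-0.06,0.3,0,0,0,0],[-0.06,0.3,0,0,0,0]]' -1
python3 -c "
from h import *
st()"
python3 -m handwheel '[[0,0.1,0,0,0,0],[0,0.2,0,0,0,0],[0,0.3,0,0,0,0],[0,0.4,0,0,0,0],[0,0.4,0,0,0,0]]' -1
python3 -c "
from h import *
st()"
```

```text
clock: 29.95
eef_pos: [0.6069, 0.0356, 0.1761]
tool_rot: [0.707, 0.006, -0.007, -0.707]
ft_force: [-1.4, 0.9, -4.7]
grip_width: 0.0192
t 29.95 p [0.6069 0.0356 0.1761] yaw 90.98 tilt 0.08 F [-1.4  0.9 -4.7] T [-0.    0.43  0.02] w 0.0192 j [ 0.06  0.48  0.21  1.3  -0.    0.04]
clock: 30.58
eef_pos: [0.6069, 0.0356, 0.1665]
tool_rot: [0.707, 0.006, -0.006, -0.707]
ft_force: [-2.6, -0.3, -4.2]
grip_width: 0.0195
t 30.575 p [0.6069 0.0356 0.1665] yaw 90.98 tilt 0.05 F [-2.6 -0.3 -4.2] T [-0.05  0.82 -0.04] w 0.0195 j [0.06 0.49 0.2  1.28 0.   0.04]
```

```bash
python3 -m handwheel '[[-0.04,0.1,0,0,0,0],[-0.04,0.2,0,0,0,0],[-0.04,0.3,0,0,0,0],[-0.04,0.4,0,0,0,0],[-0.04,0.5,0,0,0,0]]' -1
python3 -c "
from h import *
st()"
python3 -m handwheel '[[0,0.1,0,0,0,0],[0,0.2,0,0,0,0],[0,0.3,0,0,0,0],[0,0.4,0,0,0,0],[0,0.5,0,0,0,0]]' -1
python3 -c "
from h import *
st()"
python3 -m handwheel '[[0,0.05,0,0,0,0],[0,0.1,0,0,0,0],[0,0.15,0,0,0,0],[0,0.2,0,0,0,0],[0,0.2,0,0,0,0]]' -1
python3 -c "
from h import *
st()"
```

```text
clock: 31.2
eef_pos: [0.6066, 0.0356, 0.1549]
tool_rot: [-0.707, -0.006, 0.006, 0.707]
ft_force: [-2.7, -0.0, 2.4]
grip_width: 0.0198
t 31.2 p [0.6066 0.0356 0.1549] yaw 90.99 tilt 0.07 F [-2.7 -0.   2.4] T [-0.    0.53  0.05] w 0.0198 j [ 0.06  0.49  0.17  1.25 -0.    0.04]
clock: 31.82
eef_pos: [0.6065, 0.0356, 0.1431]
tool_rot: [0.707, 0.007, -0.005, -0.707]
ft_force: [-0.9, 0.1, -4.3]
grip_width: 0.0192
t 31.825 p [0.6065 0.0356 0.1431] yaw 90.99 tilt 0.11 F [-0.9  0.1 -4.3] T [ 0.05  0.17 -0.06] w 0.0192 j [ 0.06  0.5   0.15  1.22 -0.    0.04]
clock: 32.45
eef_pos: [0.6067, 0.0357, 0.1402]
tool_rot: [-0.707, -0.007, 0.005, 0.707]
ft_force: [-5.8, -0.5, 14.4]
grip_width: 0.0193
t 32.45 p [0.6067 0.0357 0.1402] yaw 90.99 tilt 0.17 F [-5.8 -0.5 14.4] T [-0.09  1.54  0.02] w 0.0193 j [0.06 0.5  0.15 1.21 0.   0.04]
```

```bash
python3 -m handwheel '[[0,0.05,0,0,0,0],[0,0.1,0,0,0,0],[0,0.1,0,0,0,0],[0,0.1,0,0,0,0],[0,0,0,0,0,0]]' -1
python3 -c "
from h import *
st()"
python3 -m handwheel '[[0,-0.08,0,0,0,0],[0,-0.08,0,0,0,0],[0,-0.08,0,0,0,0],[0,-0.08,0,0,0,0],[0,-0.08,0,0,0,0]]' 1
python3 -m handwheel '[[0,-0.5,0,0,0,0],[0,-1.2,0,0,0,0],[0,-2.4,0,0,0,0],[0,-4,0,0,0,0],[0,-5.4,0,0,0,0]]' 1
python3 -c "
from h import *
st(); plan([.66,-.19,.28],0)"
```

```text
clock: 33.08
eef_pos: [0.6067, 0.0358, 0.1403]
tool_rot: [-0.707, -0.007, 0.005, 0.707]
ft_force: [-3.5, 0.6, 5.6]
grip_width: 0.0193
t 33.075 p [0.6067 0.0358 0.1403] yaw 90.99 tilt 0.2 F [-3.5  0.6  5.6] T [-0.    0.97  0.06] w 0.0193 j [0.06 0.5  0.15 1.21 0.   0.04]
clock: 33.7
eef_pos: [0.6062, 0.0356, 0.1387]
tool_rot: [0.707, 0.006, -0.006, -0.707]
ft_force: [-0.4, 0.1, -0.1]
grip_width: 0.0852
clock: 34.33
eef_pos: [0.6064, 0.0357, 0.2767]
tool_rot: [-0.707, -0.007, 0.005, 0.707]
ft_force: [-0.0, 0.2, 0.4]
grip_width: 0.0851
t 34.325 p [0.6064 0.0357 0.2767] yaw 90.99 tilt 0.12 F [-0.   0.2  0.4] T [-0.03 -0.04  0.06] w 0.0851 j [ 0.06  0.45  0.42  1.54 -0.    0.04]
row [ 1.99 -0.13 -9.06] [ 0.01 -8.9   0.01] dist mm 232.0 j6 0.04 yaw 91.0 -> 180.0
```

```bash
sed -i 's/yaw=j+((yaw-j+90)%180-90)/yaw=(j+((yaw-j+90)%180-90)) if mod else yaw/; s/def plan(target,yaw=None)/def plan(target,yaw=None,mod=True)/' h.py
python3 -c "
from h import *
plan([.685,-.105,.265],0,False)"
```

```text
row [ 3.05  0.48 -5.68] [-0.01  9.1   0.01] dist mm 162.0 j6 0.04 yaw 91.0 -> 0
```

```bash
python3 -m handwheel '[[3.05,0.4,-5.68,0,9.1,0],[3.05,0.4,-5.68,0,9.1,0],[3.05,0.4,-5.68,0,9.1,0],[3.05,0.4,-5.68,0,9.1,0],[3.05,0.4,-5.68,0,9.1,0]]' 0.4
python3 -c "
from h import *
st();plan([.685,-.105,.265],0,False)"
```

```text
clock: 34.95
eef_pos: [0.6851, -0.1061, 0.2644]
tool_rot: [-0.632, 0.316, -0.317, 0.632]
ft_force: [-0.1, -0.5, -0.8]
grip_width: 0.0593
t 34.95 p [ 0.6851 -0.1061  0.2644] yaw 36.83 tilt 0.02 F [-0.1 -0.5 -0.8] T [ 0.02  0.02 -0.07] w 0.0593 j [-0.15  0.66  0.74  1.65  0.    0.77]
row [-0.04 -0.02  0.02] [-0.    3.68  0.  ] dist mm 1.0 j6 0.77 yaw 36.8 -> 0
```

```bash
python3 -m handwheel '[[0,0,0,0,3.68,0],[0,0,0,0,3.68,0],[0,0,0,0,3.68,0],[0,0,0,0,3.68,0],[0,0,0,0,3.68,0]]' 0.4
python3 -c "
from h import *
st()
c=snap('wrist','w15');crop('w15',0,0,512,384,'w15b')"
```

```text
clock: 35.58
eef_pos: [0.685, -0.105, 0.265]
tool_rot: [-0.502, 0.497, -0.498, 0.503]
ft_force: [0.0, -1.1, 0.3]
grip_width: 0.0598
t 35.575 p [ 0.685 -0.105  0.265] yaw 0.53 tilt 0.06 F [ 0.  -1.1  0.3] T [-0.01  0.03  0.03] w 0.0598 j [-0.15  0.66  0.74  1.65 -0.    1.41]
```

View pics/w15b.png

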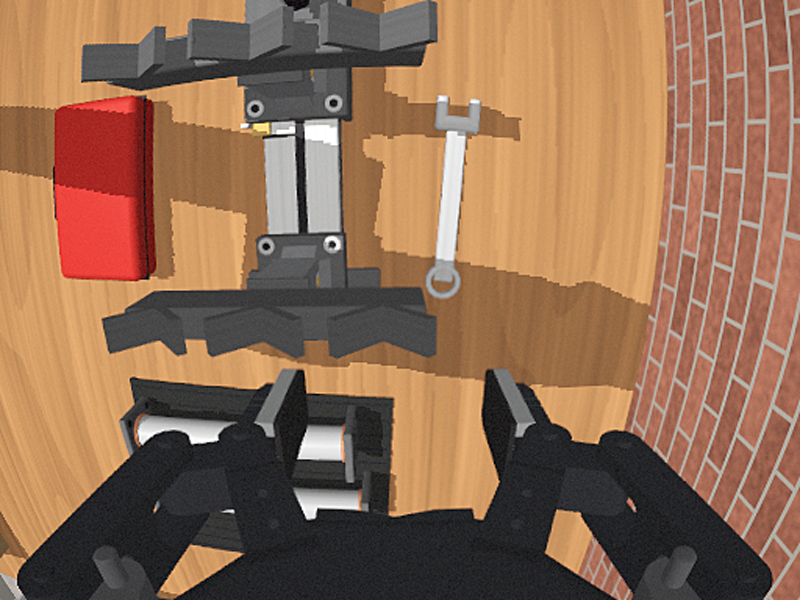

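```bash
python3 -c "
from h import *
crop('w15',150,150,230,200,'a',9);crop('w15',150,35,230,85,'b',9)
for n in 'ab':
    im=cv2.imread('pics/%s.png'%n); cv2.imwrite('pics/%s15.png'%n,np.clip(im.astype(float)*2,0,255).astype('uint8'))
c=load('w15'); print(proj(c,[.630,-.1145,.08],True)*1.5625,proj(c,[.627,.0355,.08],True)*1.5625)
"
```

```text
[318.508591   279.47136778] [312.20322592  72.46403667]
```

View pics/a15.png

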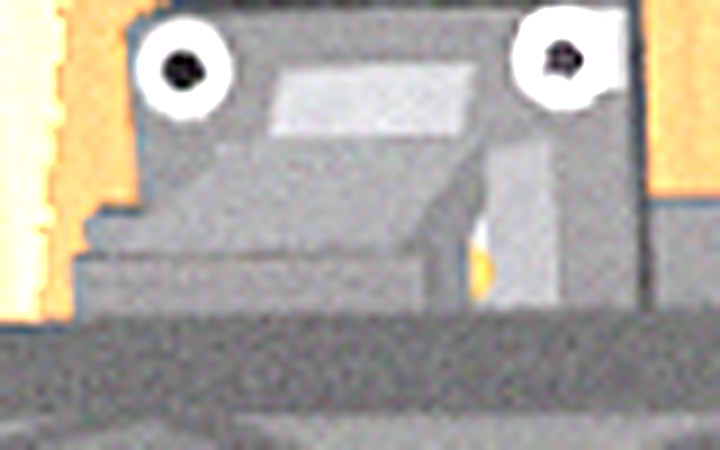

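View pics/b15.png

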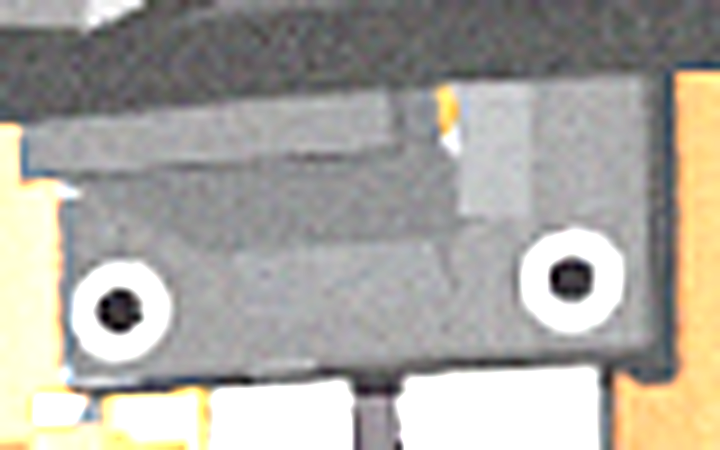

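The two brass buttons show in the leg holes, at enlarged (480,270) and (447,110), so both heads are locked. Next, the pipes.

```bash
python3 -c "
from h import *
plan([.56,-.33,.27],90,False)"
```

```text
row [ 8.95 -0.21 -5.08] [-0.   -8.94  0.  ] dist mm 257.0 j6 1.41 yaw 0.6 -> 90
```

```bash
python3 -m handwheel '[[8.95,-0.2,-5.08,0,-8.94,0],[8.95,-0.2,-5.08,0,-8.94,0],[8.95,-0.2,-5.08,0,-8.94,0],[8.95,-0.2,-5.08,0,-8.94,0],[8.95,-0.2,-5.08,0,-8.94,0]]' 0.4
python3 -c "
from h import *
st();plan([.56,-.33,.27],90,False)"
```

```text
clock: 36.25
eef_pos: [0.5572, -0.3337, 0.2698]
tool_rot: [0.672, -0.221, 0.221, -0.671]
ft_force: [1.2, 1.2, 0.6]
grip_width: 0.0599
t 36.25 p [ 0.5572 -0.3337  0.2698] yaw 53.54 tilt 0.07 F [1.2 1.2 0.6] T [0.06 0.02 0.03] w 0.0599 j [-0.54  0.55  0.56  1.58 -0.    0.1 ]
row [ 0.   -0.01  0.19] [ 0.01 -3.65  0.  ] dist mm 5.0 j6 0.1 yaw 53.5 -> 90
```

```bash
python3 -m handwheel '[[0,0,0.1,0,-3.65,0],[0,0,0.1,0,-3.65,0],[0,0,0.1,0,-3.65,0],[0,0,0.1,0,-3.65,0],[0,0,0.1,0,-3.65,0]]' 0.4
python3 -c "
from h import *
st()
c=snap('wrist','w16');crop('w16',0,0,512,384,'w16b')"
```

```text
clock: 36.88
eef_pos: [0.5612, -0.3278, 0.2694]
tool_rot: [0.707, -0.0, 0.001, -0.707]
ft_force: [-0.6, 0.9, 0.0]
grip_width: 0.06
t 36.875 p [ 0.5612 -0.3278  0.2694] yaw 89.93 tilt 0.02 F [-0.6  0.9  0. ] T [-0.04 -0.01  0.03] w 0.06 j [-0.53  0.55  0.57  1.58  0.   -0.53]
```

View pics/w16b.png

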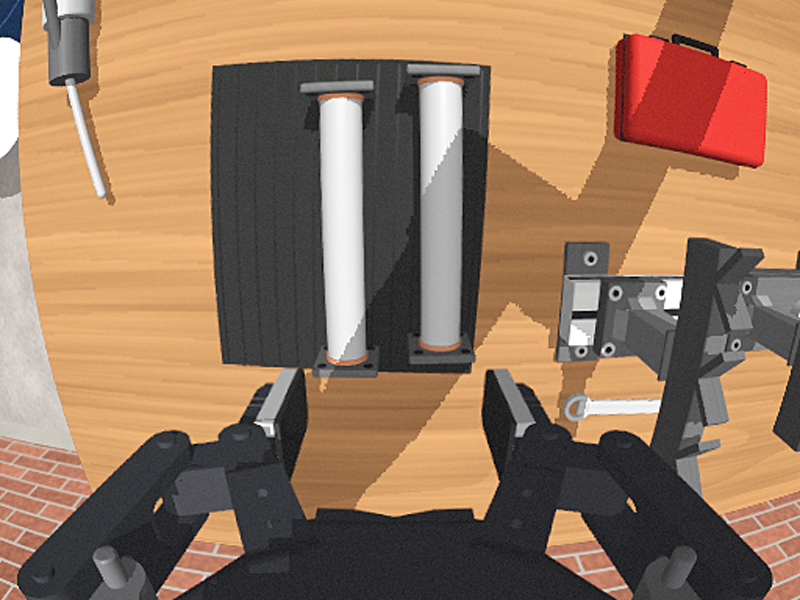

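```bash
python3 -c "
from h import *
c=load('w16')
K=lambda x,y,z:atz(c,x/1.5625,y/1.5625,z,True)
for n,a,b in (('R',(442,80),(440,352)),('L',(340.5,95),(346,363))):
    # ends at orange collar edge
    p=K(*a,.032);q=K(*b,.032);d=p-q;print(n,p.round(4),q.round(4),((p+q)/2).round(4),np.linalg.norm(d),np.degrees(np.arctan2(d[1],d[0])))
# flange top edges z .06
print(K(443,70,.06),K(442,352,.06), K(337,88,.06),K(346,365,.06))
plan([.525,-.289,.1],None)
"
```

```text
R [ 0.4171 -0.2896  0.032 ] [ 0.6501 -0.2874  0.032 ] [ 0.5336 -0.2885  0.032 ] 0.23296651386417197 -179.47315756835326
L [ 0.4295 -0.3711  0.032 ] [ 0.6609 -0.3716  0.032 ] [ 0.5452 -0.3714  0.032 ] 0.23134380619202757 179.8778130689571
[ 0.41438635 -0.29157909  0.06      ] [ 0.63810474 -0.28871464  0.06      ] [ 0.42821248 -0.37053193  0.06      ] [ 0.64991036 -0.36843562  0.06      ]
row [-1.45  6.77  1.55] [0. 0. 0.] dist mm 177.0 j6 -0.53 yaw 89.9 -> 89.9
```

```bash
python3 -c "
from h import *
plan([.526,-.2887,.08],90.4)"
python3 -m handwheel '[[-0.7,2,0.8,0,0,0],[-1.4,4,1.56,0,0,0],[-1.4,6,1.56,0,0,0],[-1.4,7.5,1.56,0,0,0],[-1.4,7.5,1.56,0,0,0]]' 0.4
python3 -c "
from h import *
st()
c=snap('wrist','w17');crop('w17',0,0,512,384,'w17b');plan([.526,-.2887,.013],90.4)"
```

```text
row [-1.41  7.57  1.56] [ 0.   -0.05  0.  ] dist mm 197.0 j6 -0.53 yaw 89.9 -> 90.4
clock: 37.55
eef_pos: [0.5236, -0.2873, 0.0784]
tool_rot: [-0.706, 0.003, 0.002, 0.708]
ft_force: [-0.3, -0.6, 1.2]
grip_width: 0.0597
t 37.55 p [ 0.5236 -0.2873  0.0784] yaw 89.91 tilt 0.44 F [-0.3 -0.6  1.2] T [ 0.   -0.04  0.02] w 0.0597 j [-0.5   0.54  0.04  1.08  0.   -0.5 ]
row [ 0.03  2.72 -0.02] [-0.01 -0.05 -0.01] dist mm 68.0 j6 -0.5 yaw 89.9 -> 90.4
```

View pics/w17b.png

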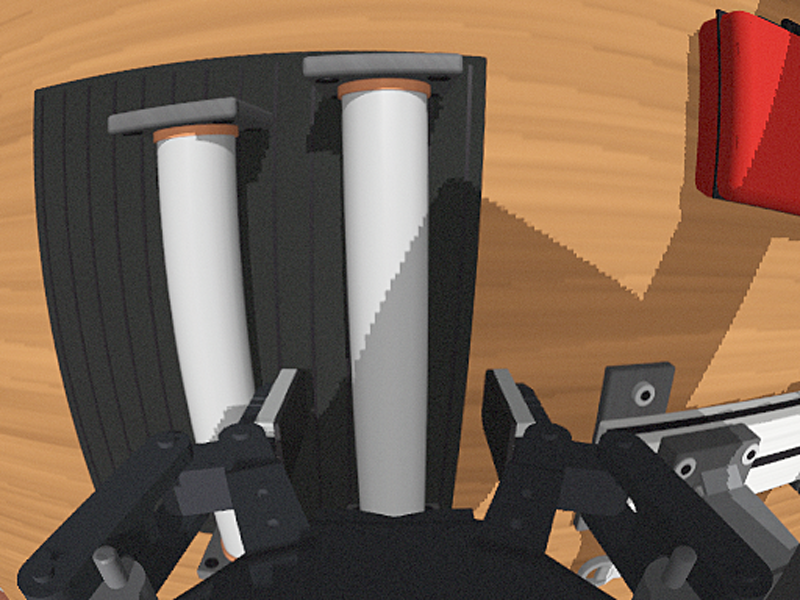

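```bash
python3 -m handwheel '[[0.03,0.8,0,0,-0.05,0],[0.03,1.6,0,0,-0.05,0],[0.03,2.3,0,0,-0.05,0],[0.03,2.72,0,0,-0.05,0],[0.03,2.72,0,0,-0.05,0]]' 0.4
python3 -m handwheel '[[0,0,0,0,0,0],[0,0,0,0,0,0],[0,0,0,0,0,0],[0,0,0,0,0,0],[0,0,0,0,0,0]]' -1
python3 -c "
from h import *
st()"
python3 -m handwheel '[[0,-1,0,0,0,0],[0,-2.5,0,0,0,0],[0,-4.5,0,0,0,0],[0,-6.7,0,0,0,0],[0,-9,0,0,0,0]]' -1
python3 -c "
from h import *
st(); plan([.676,-.038,.27],1.3,False)"
```

```text
clock: 38.22
eef_pos: [0.5268, -0.2887, 0.0133]
tool_rot: [-0.707, -0.002, 0.003, 0.707]
ft_force: [0.1, 0.4, 0.6]
grip_width: 0.0598
clock: 38.85
eef_pos: [0.5277, -0.2895, 0.0147]
tool_rot: [0.708, 0.003, -0.002, -0.707]
ft_force: [-0.9, -0.7, 6.4]
grip_width: 0.0319
t 38.85 p [ 0.5277 -0.2895  0.0147] yaw 90.43 tilt 0.14 F [-0.9 -0.7  6.4] T [-0.25  0.14  0.04] w 0.0319 j [-0.5   0.61 -0.03  0.93 -0.   -0.51]
clock: 39.48
eef_pos: [0.5259, -0.2878, 0.2382]
tool_rot: [-0.706, -0.001, 0.004, 0.708]
ft_force: [1.2, 0.2, -4.3]
grip_width: 0.0323
t 39.475 p [ 0.5259 -0.2878  0.2382] yaw 90.44 tilt 0.25 F [ 1.2  0.2 -4.3] T [-0.09 -0.16 -0.01] w 0.0323 j [-0.5   0.44  0.31  1.44  0.   -0.51]
row [ 6.08 -1.27  9.95] [ 0.    8.91 -0.03] dist mm 293.0 j6 -0.51 yaw 90.4 -> 1.3
```

```bash
python3 -m handwheel '[[0.8,-0.6,1.3,0,0.6,0],[1.8,-1,3,0,1.4,0],[2.8,-1.3,4.7,0,2.2,0],[3.8,-1.3,6.4,0,3.1,0],[4.8,-1.3,8,0,4,0]]' -1
python3 -c "
from h import *
st(); plan([.676,-.038,.27],1.3,False)"
```

```text
clock: 40.1
eef_pos: [0.6454, -0.086, 0.2693]
tool_rot: [0.665, -0.242, 0.24, -0.665]
ft_force: [1.7, -1.0, -4.6]
grip_width: 0.032
t 40.1 p [ 0.6454 -0.086   0.2693] yaw 50.15 tilt 0.21 F [ 1.7 -1.  -4.6] T [-0.06 -0.08  0.03] w 0.032 j [-0.13  0.56  0.58  1.59  0.    0.56]
row [-0.29 -0.03  2.26] [ 0.02  4.89 -0.01] dist mm 57.0 j6 0.56 yaw 50.2 -> 1.3
```

```bash
python3 -m handwheel '[[-0.06,0,0.5,0,0.9,0],[-0.12,0,1,0,1.9,0],[-0.2,0,1.5,0,2.9,0],[-0.25,0,2,0,3.9,0],[-0.29,0,2.26,0,4.8,0]]' -1
python3 -m handwheel '[[0,0,0,0,0.09,0],[0,0,0,0,0.09,0],[0,0,0,0,0.09,0],[0,0,0,0,0.09,0],[0,0,0,0,0.09,0]]' -1
python3 -c "
from h import *
st(); plan([.676,-.038,.182],1.3,False)
c=snap('wrist','w18');crop('w18',0,0,512,384,'w18b')
c=snap('scene','s18');crop('s18',150,110,330,245,'s18b')"
```

```text
clock: 40.72
eef_pos: [0.6754, -0.0386, 0.2685]
tool_rot: [0.51, -0.492, 0.489, -0.509]
ft_force: [-0.3, -0.8, -4.8]
grip_width: 0.0326
clock: 41.35
eef_pos: [0.6758, -0.0399, 0.2712]
tool_rot: [-0.507, 0.493, -0.493, 0.507]
ft_force: [0.1, -0.2, -3.5]
grip_width: 0.0326
t 41.35 p [ 0.6758 -0.0399  0.2712] yaw 1.53 tilt 0.01 F [ 0.1 -0.2 -3.5] T [0.01 0.02 0.01] w 0.0326 j [-0.06  0.62  0.69  1.64  0.    1.49]
row [-0.08  3.57  0.01] [-0.    0.02 -0.  ] dist mm 89.0 j6 1.49 yaw 1.5 -> 1.3
```

View pics/w18b.png

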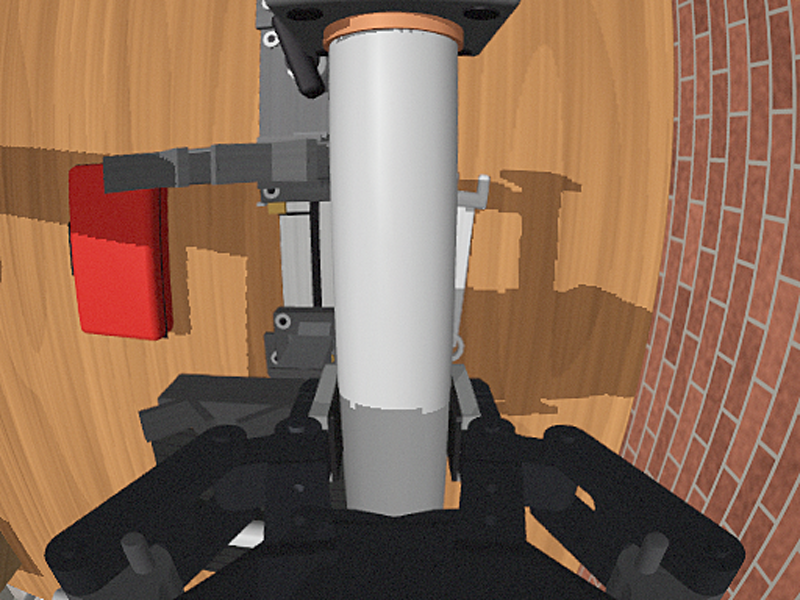

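View pics/s18b.png

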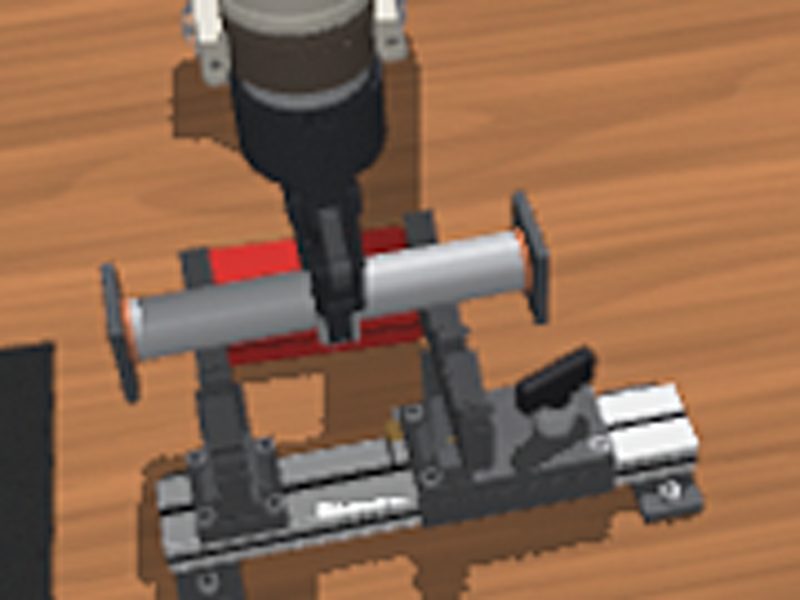

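```bash
python3 -m handwheel '[[-0.06,0.7,0,0,0,0],[-0.06,1.5,0,0,0,0],[-0.06,2.3,0,0,0,0],[-0.06,3,0,0,0,0],[-0.06,3.3,0,0,0,0]]' -1
python3 -m handwheel '[[0,0.05,0,0,0,0],[0,0.1,0,0,0,0],[0,0.15,0,0,0,0],[0,0.2,0,0,0,0],[0,0.2,0,0,0,0]]' -1
python3 -c "
from h import *
st()"
```

```text
clock: 42.08
eef_pos: [0.6751, -0.0382, 0.1872]
tool_rot: [0.507, -0.494, 0.493, -0.506]
ft_force: [-0.2, -0.4, -4.6]
grip_width: 0.0325
clock: 42.7
eef_pos: [0.6763, -0.0382, 0.1842]
tool_rot: [-0.506, 0.493, -0.494, 0.507]
ft_force: [1.4, -0.6, -2.4]
grip_width: 0.0319
t 42.7 p [ 0.6763 -0.0382  0.1842] yaw 1.53 tilt 0.09 F [ 1.4 -0.6 -2.4] T [ 0.13 -0.1  -0.06] w 0.0319 j [-0.06  0.63  0.47  1.42  0.    1.49]
```

```bash
python3 -m handwheel '[[0,0.05,0,0,0,0],[0,0.1,0,0,0,0],[0,0.1,0,0,0,0],[0,0.1,0,0,0,0],[0,0.1,0,0,0,0]]' -1
python3 -c "
from h import *
st()"
python3 -m handwheel '[[0,0,0,0,0,0],[0,0,0,0,0,0],[0,0,0,0,0,0],[0,0,0,0,0,0],[0,0,0,0,0,0]]' 0.4
python3 -m handwheel '[[0,-0.5,0,0,0,0],[0,-1.2,0,0,0,0],[0,-2.2,0,0,0,0],[0,-3.2,0,0,0,0],[0,-4.2,0,0,0,0]]' 0.4
python3 -c "
from h import *
st(); plan([.56,-.37,.27],90,False)"
```

```text
clock: 43.32
eef_pos: [0.6774, -0.0382, 0.1831]
tool_rot: [-0.505, 0.492, -0.495, 0.508]
ft_force: [2.6, 0.4, 6.0]
grip_width: 0.0324
t 43.325 p [ 0.6774 -0.0382  0.1831] yaw 1.53 tilt 0.28 F [2.6 0.4 6. ] T [ 0.15 -0.42 -0.06] w 0.0324 j [-0.06  0.62  0.47  1.41  0.    1.49]
clock: 43.95
eef_pos: [0.6757, -0.0382, 0.1809]
tool_rot: [0.507, -0.493, 0.493, -0.507]
ft_force: [-0.0, -0.1, 1.0]
grip_width: 0.0592
clock: 44.58
eef_pos: [0.6759, -0.0382, 0.2882]
tool_rot: [-0.506, 0.493, -0.494, 0.507]
ft_force: [1.2, 0.1, -0.1]
grip_width: 0.0598
t 44.575 p [ 0.6759 -0.0382  0.2882] yaw 1.54 tilt 0.09 F [ 1.2  0.1 -0.1] T [ 0.02  0.   -0.02] w 0.0598 j [-0.06  0.62  0.74  1.68  0.    1.49]
row [13.14  0.72 -4.99] [-0.01 -8.85  0.01] dist mm 352.0 j6 1.49 yaw 1.5 -> 90
```

```bash
python3 -m handwheel '[[13.14,0.6,-4.99,0,-8.85,0],[13.14,0.6,-4.99,0,-8.85,0],[13.14,0.6,-4.99,0,-8.85,0],[13.14,0.6,-4.99,0,-8.85,0],[13.14,0.6,-4.99,0,-8.85,0]]' 0.4
python3 -c "
from h import *
st(); plan([.56,-.36,.25],90,False)
c=snap('scene','s19');crop('s19',60,110,330,290,'s19b')"
```

```text
clock: 45.2
eef_pos: [0.5748, -0.3278, 0.2745]
tool_rot: [0.673, -0.216, 0.217, -0.673]
ft_force: [-0.0, -1.1, -0.2]
grip_width: 0.0601
t 45.2 p [ 0.5748 -0.3278  0.2745] yaw 54.34 tilt 0.11 F [-0.  -1.1 -0.2] T [-0.01 -0.04 -0.01] w 0.0601 j [-0.52  0.58  0.63  1.61  0.    0.1 ]
row [ 0.27  0.98 -1.39] [ 0.   -3.57  0.01] dist mm 43.0 j6 0.1 yaw 54.3 -> 90
```

View pics/s19b.png

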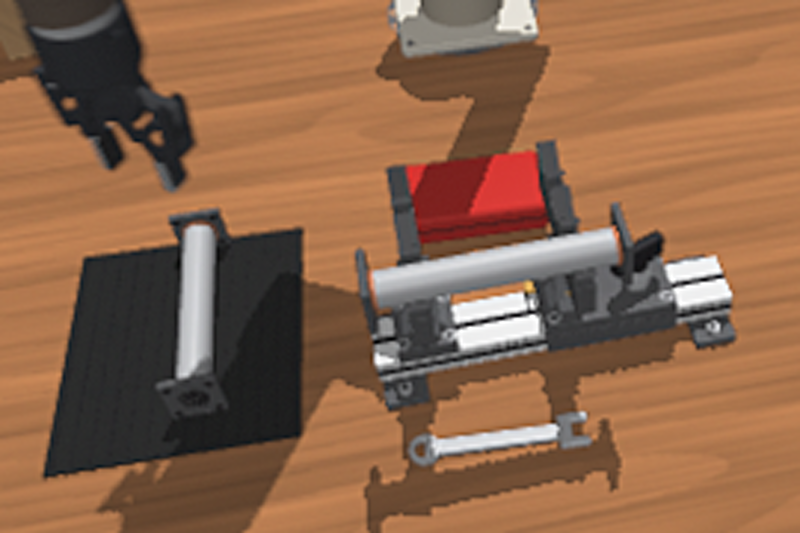

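```bash
python3 -m handwheel '[[0.27,0.3,-1.39,0,-3.57,0],[0.27,0.3,-1.39,0,-3.57,0],[0.27,0.3,-1.39,0,-3.57,0],[0.27,0.3,-1.39,0,-3.57,0],[0.27,0.3,-1.39,0,-3.57,0]]' 0.4
python3 -c "
from h import *
st()
c=snap('wrist','w19');crop('w19',0,0,512,384,'w19b')"
```

```text
clock: 45.88
eef_pos: [0.5606, -0.3581, 0.2665]
tool_rot: [0.707, -0.002, 0.003, -0.707]
ft_force: [-0.4, 0.2, -0.2]
grip_width: 0.0596
t 45.875 p [ 0.5606 -0.3581  0.2665] yaw 89.6 tilt 0.07 F [-0.4  0.2 -0.2] T [-0.01 -0.03 -0.03] w 0.0596 j [-0.57  0.59  0.62  1.6   0.   -0.56]
```

View pics/w19b.png

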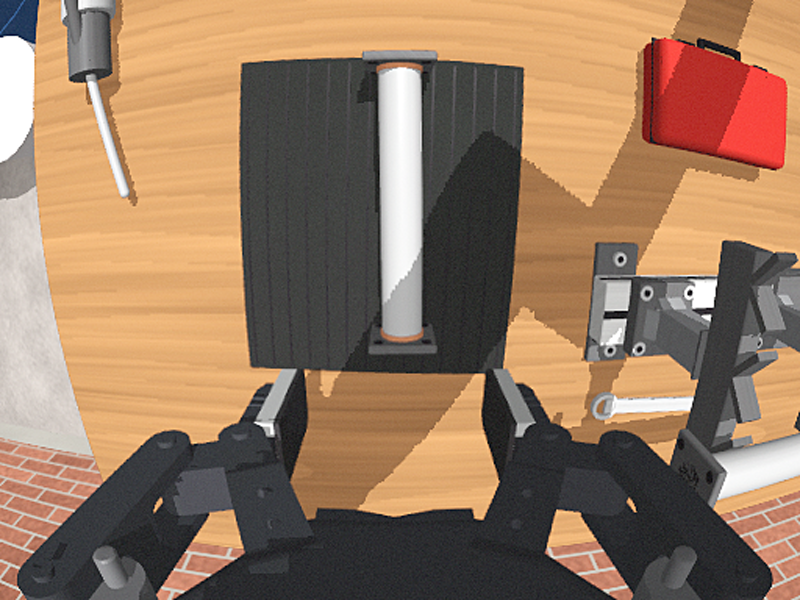

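```bash
python3 -c "
from h import *
c=load('w19')
K=lambda x,y,z:atz(c,x/1.5625,y/1.5625,z,True)
p=K(400,68,.032);q=K(402,338,.032);d=p-q;print(p.round(4),q.round(4),((p+q)/2).round(4),np.linalg.norm(d),np.degrees(np.arctan2(d[1],d[0])))
a=K(400,57,.06);b=K(402,342,.06);print(a,b,(a+b)/2)
m=(a[0]+b[0])/2
plan([m,(p[1]+q[1])/2,.08],90.3)
"
```

```text
[ 0.4078 -0.3528  0.032 ] [ 0.635  -0.3522  0.032 ] [ 0.5214 -0.3525  0.032 ] 0.22726321854928616 -179.8418843470909
[ 0.40494881 -0.35307271  0.06      ] [ 0.62748371 -0.35256038  0.06      ] [ 0.51621626 -0.35281654  0.06      ]
row [-1.79  7.45  0.21] [ 0.   -0.07  0.01] dist mm 192.0 j6 -0.56 yaw 89.6 -> 90.3
```

```bash
python3 -m handwheel '[[-0.9,2,0.2,0,-0.05,0],[-1.75,4,0.2,0,-0.05,0],[-1.75,6,0.2,0,-0.05,0],[-1.75,7.4,0.2,0,-0.05,0],[-1.75,7.4,0.2,0,-0.05,0]]' 0.4
python3 -c "
from h import *
st()
c=snap('wrist','w20');crop('w20',0,0,512,384,'w20b');plan([.517,-.3526,.0135],90.2)"
```

```text
clock: 46.55
eef_pos: [0.5145, -0.3513, 0.0776]
tool_rot: [-0.706, 0.001, 0.003, 0.709]
ft_force: [-1.3, -0.5, -0.5]
grip_width: 0.0599
t 46.55 p [ 0.5145 -0.3513  0.0776] yaw 90.13 tilt 0.41 F [-1.3 -0.5 -0.5] T [0.05 0.07 0.04] w 0.0599 j [-0.6   0.59  0.12  1.11 -0.   -0.6 ]
row [ 0.04  2.66 -0.01] [-0.01 -0.01 -0.01] dist mm 67.0 j6 -0.6 yaw 90.1 -> 90.2
```

View pics/w20b.png

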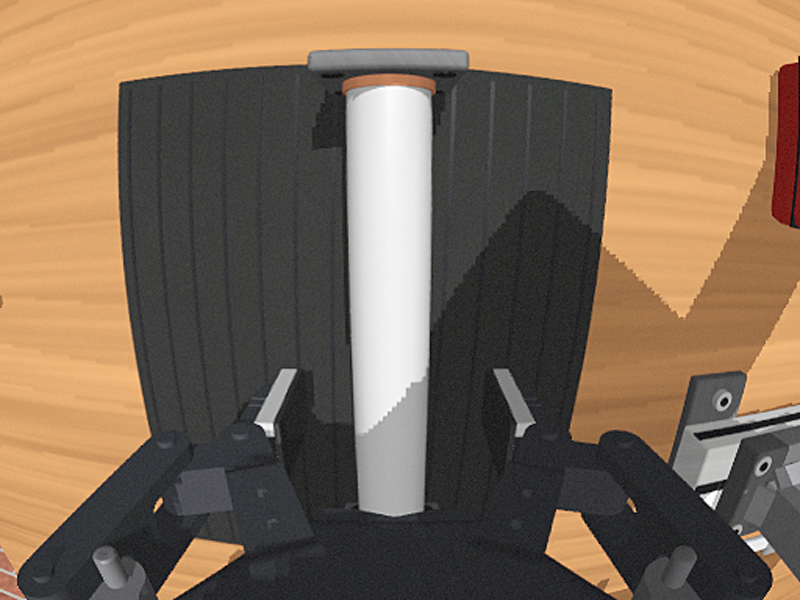

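```bash
python3 -m handwheel '[[0.03,0.8,0,0,0,0],[0.03,1.6,0,0,0,0],[0.03,2.3,0,0,0,0],[0.03,2.66,0,0,0,0],[0.03,2.66,0,0,0,0]]' 0.4
python3 -m handwheel '[[0,0,0,0,0,0],[0,0,0,0,0,0],[0,0,0,0,0,0],[0,0,0,0,0,0],[0,0,0,0,0,0]]' -1
python3 -c "
from h import *
st()"
python3 -m handwheel '[[0,-1,0,0,0,0],[0,-2.5,0,0,0,0],[0,-4.5,0,0,0,0],[0,-6.7,0,0,0,0],[0,-9.5,0,0,0,0]]' -1
python3 -c "
from h import *
st(); plan([.5445,-.041,.27],1.3,False)"
```

```text
clock: 47.22
eef_pos: [0.5174, -0.3528, 0.014]
tool_rot: [-0.707, -0.001, 0.001, 0.707]
ft_force: [-0.2, 0.1, 0.5]
grip_width: 0.0596
clock: 47.85
eef_pos: [0.5182, -0.3532, 0.0153]
tool_rot: [0.707, 0.002, -0.0, -0.707]
ft_force: [-0.2, 1.2, 6.0]
grip_width: 0.0323
t 47.85 p [ 0.5182 -0.3532  0.0153] yaw 90.18 tilt 0.12 F [-0.2  1.2  6. ] T [ 0.32  0.05 -0.01] w 0.0323 j [-0.6   0.65  0.05  0.97  0.   -0.6 ]
clock: 48.48
eef_pos: [0.5163, -0.3523, 0.2434]
tool_rot: [-0.706, 0.0, 0.002, 0.708]
ft_force: [1.9, -0.7, -3.7]
grip_width: 0.0326
t 48.475 p [ 0.5163 -0.3523  0.2434] yaw 90.17 tilt 0.27 F [ 1.9 -0.7 -3.7] T [-0.14 -0.18  0.01] w 0.0326 j [-0.6   0.5   0.41  1.49 -0.   -0.6 ]
row [ 1.16 -1.04 12.45] [ 0.01  8.89 -0.03] dist mm 314.0 j6 -0.6 yaw 90.2 -> 1.3
```

```bash
python3 -m handwheel '[[0.1,-0.7,1.5,0,0.6,0],[0.3,-1.2,3.2,0,1.4,0],[0.5,-1.4,5,0,2.3,0],[0.7,-1.4,6.8,0,3.2,0],[0.9,-1.4,8.6,0,4.1,0]]' -1
python3 -c "
from h import *
st(); plan([.5445,-.041,.275],1.3,False)"
```

```text
clock: 49.1
eef_pos: [0.5386, -0.1364, 0.2778]
tool_rot: [0.662, -0.249, 0.248, -0.662]
ft_force: [0.5, 0.6, -4.0]
grip_width: 0.0327
t 49.1 p [ 0.5386 -0.1364  0.2778] yaw 48.87 tilt 0.14 F [ 0.5  0.6 -4. ] T [ 0.02 -0.04  0.04] w 0.0327 j [-0.25  0.34  0.26  1.49 -0.    0.47]
row [-2.33  0.11  3.03] [ 0.01  4.76 -0.01] dist mm 96.0 j6 0.47 yaw 48.9 -> 1.3
```

```bash
python3 -m handwheel '[[-0.5,0,0.6,0,0.9,0],[-1,0,1.2,0,1.9,0],[-1.5,0,1.9,0,2.9,0],[-2,0,2.6,0,3.8,0],[-2.33,0,3.03,0,4.7,0]]' -1
python3 -m handwheel '[[0,0,0,0,0.07,0],[0,0,0,0,0.07,0],[0,0,0,0,0.07,0],[0,0,0,0,0.07,0],[0,0,0,0,0.07,0]]' -1
python3 -c "
from h import *
st(); plan([.5445,-.041,.187],1.3,False)
c=snap('scene','s21');crop('s21',150,110,330,245,'s21b')"
```

```text
clock: 49.72
eef_pos: [0.544, -0.0415, 0.2776]
tool_rot: [0.509, -0.492, 0.491, -0.508]
ft_force: [-0.6, 0.3, -3.7]
grip_width: 0.0323
clock: 50.35
eef_pos: [0.5447, -0.0427, 0.2791]
tool_rot: [-0.506, 0.494, -0.494, 0.506]
ft_force: [0.7, 1.1, -3.7]
grip_width: 0.0328
t 50.35 p [ 0.5447 -0.0427  0.2791] yaw 1.47 tilt 0.0 F [ 0.7  1.1 -3.7] T [-0.03 -0.01  0.02] w 0.0328 j [-0.08  0.32  0.24  1.49 -0.    1.47]
row [-0.07  3.68 -0.01] [-0.    0.02  0.  ] dist mm 92.0 j6 1.47 yaw 1.5 -> 1.3
```

View pics/s21b.png

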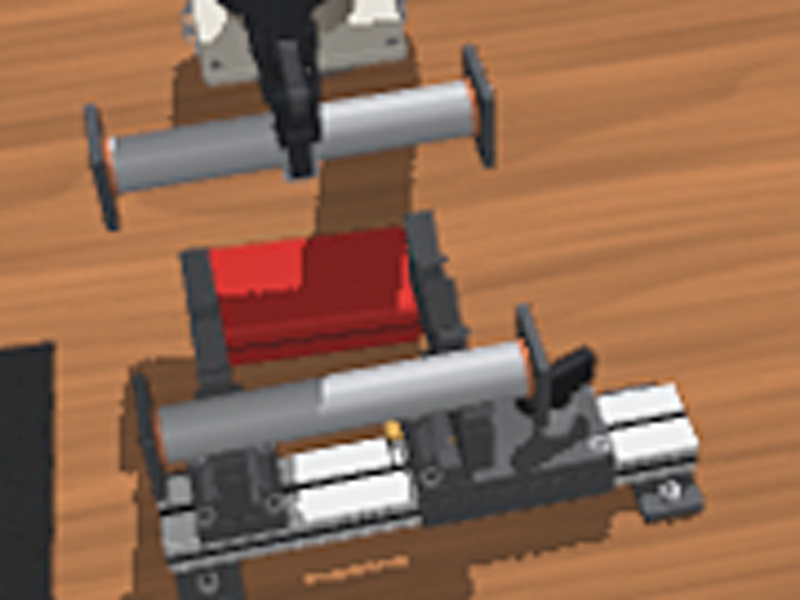

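```bash
python3 -m handwheel '[[-0.06,0.7,0,0,0,0],[-0.06,1.5,0,0,0,0],[-0.06,2.4,0,0,0,0],[-0.06,3.2,0,0,0,0],[-0.06,3.6,0,0,0,0]]' -1
python3 -m handwheel '[[0,0.05,0,0,0,0],[0,0.1,0,0,0,0],[0,0.15,0,0,0,0],[0,0.2,0,0,0,0],[0,0.2,0,0,0,0]]' -1
python3 -c "
from h import *
st()"
```

```text
clock: 51.02
eef_pos: [0.544, -0.0409, 0.1879]
tool_rot: [0.507, -0.494, 0.493, -0.506]
ft_force: [0.2, -0.7, -3.0]
grip_width: 0.0322
clock: 51.65
eef_pos: [0.5451, -0.0409, 0.1845]
tool_rot: [-0.506, 0.493, -0.494, 0.507]
ft_force: [1.3, -0.4, -2.9]
grip_width: 0.0319
t 51.65 p [ 0.5451 -0.0409  0.1845] yaw 1.48 tilt 0.07 F [ 1.3 -0.4 -2.9] T [ 0.05 -0.13 -0.01] w 0.0319 j [-0.07  0.36  0.04  1.25  0.    1.47]
```

```bash
python3 -m handwheel '[[0.0,0.05,0.04,0,0,0],[0,0.1,0.04,0,0,0],[0,0.1,0.04,0,0,0],[0,0.1,0.04,0,0,0],[0,0.1,0.04,0,0,0]]' -1
python3 -c "
from h import *
st()"
python3 -m handwheel '[[0,0,0,0,0,0],[0,0,0,0,0,0],[0,0,0,0,0,0],[0,0,0,0,0,0],[0,0,0,0,0,0]]' 0.4
python3 -m handwheel '[[0,-0.5,0,0,0,0],[0,-1.2,0,0,0,0],[0,-2.2,0,0,0,0],[0,-3.2,0,0,0,0],[0,-4.2,0,0,0,0]]' 0.4
python3 -c "
from h import *
st(); plan([.4,-.1,.3],None)"
```

```text
clock: 52.28
eef_pos: [0.5459, -0.041, 0.1831]
tool_rot: [-0.506, 0.493, -0.494, 0.507]
ft_force: [-2.0, -0.3, 4.7]
grip_width: 0.0324
t 52.275 p [ 0.5459 -0.041   0.1831] yaw 1.46 tilt 0.1 F [-2.  -0.3  4.7] T [-0.01  0.51 -0.19] w 0.0324 j [-0.07  0.36  0.04  1.25 -0.    1.47]
clock: 52.9
eef_pos: [0.5457, -0.0409, 0.1814]
tool_rot: [0.506, -0.494, 0.493, -0.506]
ft_force: [0.1, -0.4, 1.5]
grip_width: 0.0596
clock: 53.52
eef_pos: [0.5458, -0.0409, 0.2884]
tool_rot: [-0.506, 0.493, -0.494, 0.507]
ft_force: [0.2, -0.6, 0.8]
grip_width: 0.0598
t 53.525 p [ 0.5458 -0.0409  0.2884] yaw 1.48 tilt 0.07 F [ 0.2 -0.6  0.8] T [-0.04 -0.01 -0.02] w 0.0598 j [-0.07  0.32  0.26  1.51  0.    1.47]
row [ 2.21 -0.47 -5.89] [-0.01 -0.    0.  ] dist mm 158.0 j6 1.47 yaw 1.5 -> 1.5
```

```bash
python3 -m handwheel '[[8,-0.4,-6,0,0,0],[8,-0.4,-6,0,0,0],[8,-0.4,-6,0,0,0],[8,-0.4,-6,0,0,0],[8,-0.4,-6,0,0,0]]' 0.4
python3 -c "
from h import *
st()
c=snap('scene','s22');crop('s22',100,80,400,290,'s22b');c=snap('top','t22');crop('t22',130,120,430,280,'t22b')"
```

```text
clock: 54.15
eef_pos: [0.3988, -0.2479, 0.298]
tool_rot: [0.505, -0.495, 0.496, -0.504]
ft_force: [-0.3, -0.1, -0.4]
grip_width: 0.0597
t 54.15 p [ 0.3988 -0.2479  0.298 ] yaw 1.04 tilt 0.13 F [-0.3 -0.1 -0.4] T [ 0.05 -0.02  0.03] w 0.0597 j [-0.56  0.16  0.07  1.48 -0.    1.  ]
```

View pics/s22b.png

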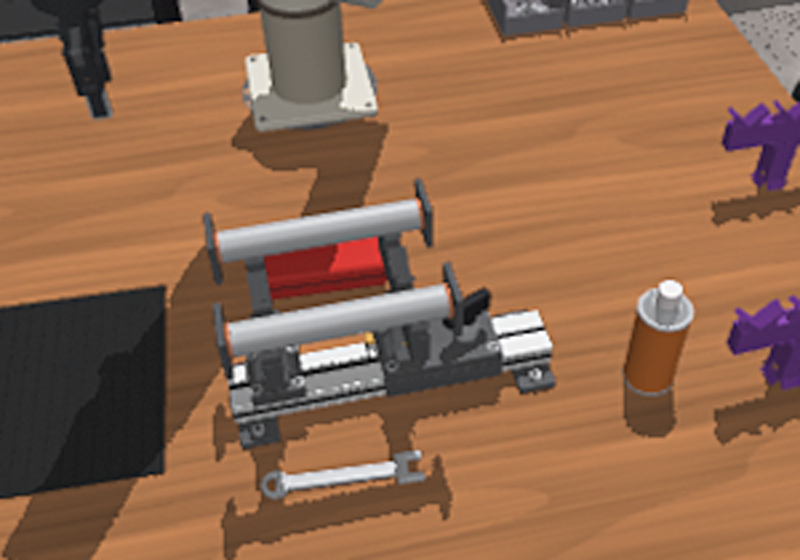

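View pics/t22b.png

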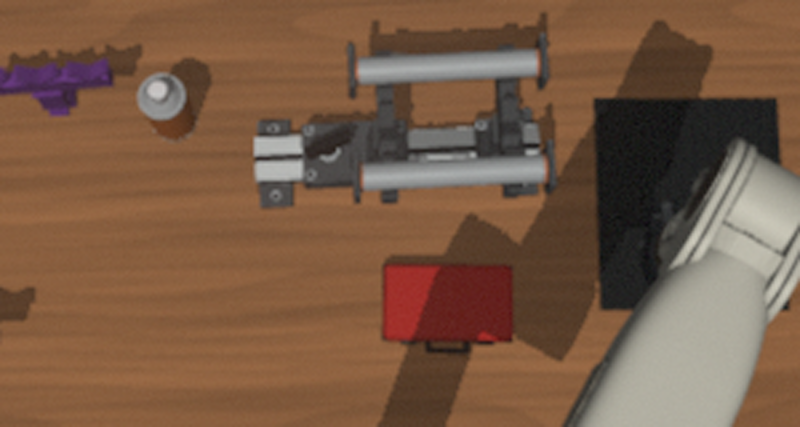

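```bash
python3 -c "
from h import *
s=load('s22');t=load('t22')
for n in ('s22','t22'):
    c=load(n); off=np.array([100,80]) if n[0]=='s' else np.array([130,120])
    im=cv2.imread('pics/'+n+'b.png')
    for ctr in ([.6757,-.0382],[.5457,-.0409]):
        P=[np.array([ctr[0]-.024*k,ctr[1]+k,.2]) for k in (-.112,.112)]
        q=[tuple(((proj(c,p)-off)*2.6667).astype(int)) for p in P]; print(n,q)
        cv2.line(im,q[0],q[1],(0,255,0),1)
    cv2.imwrite('pics/'+n+'d.png',im[0:420,150:650])
"
```

```text
s22 [(np.int64(227), np.int64(339)), (np.int64(449), np.int64(298))]
s22 [(np.int64(216), np.int64(248)), (np.int64(419), np.int64(213))]
t22 [(np.int64(535), np.int64(60)), (np.int64(352), np.int64(70))]
t22 [(np.int64(544), np.int64(164)), (np.int64(358), np.int64(174))]
```

View pics/s22d.png

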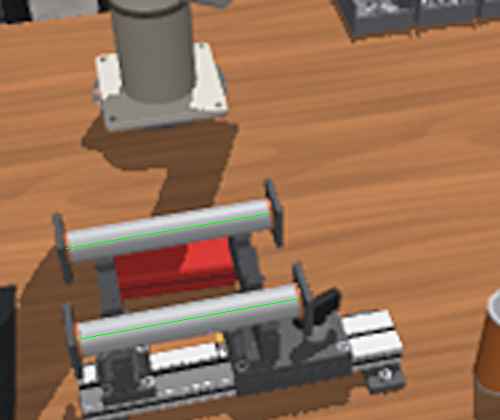

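View pics/t22d.png

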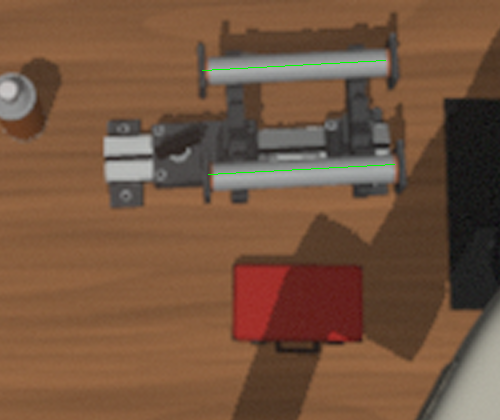

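```bash
python3 -c "
from workcell import bot
print(bot.job_done())"
```

```text
the job is handed in; nothing more can be done
None
```

The stand is set up and loaded with both pipes (only two were on the mat), and the job was handed in at about 54 s of the 210 s allowed.

**What I did:**
- **Clamp and carriage:** I freed the knob, drew the carriage about 54 mm to the mark, and turned the knob about 0.2 rad past where it started to lock it. After release the bar stood at about its starting tight angle, which I take as 1.25 to 1.3 rad.
- **Heads:** I pushed one saddle head fully down onto each stub.
- **Pipes:** I laid the two pipes in the two outer pairs of vees. The second pipe had moved about 2 cm on the mat when I came back for it, so I measured it again before gripping it.

**Last checks:**
- **Pointer:** it stood at the mark to within about 1 to 2 mm in the pictures. The gripper positions when each head was seated put the stubs 150.5 mm apart, against 150 mm.
- **Heads:** both mouths came to about 59.8 mm above the bench and did not go lower when pressed (about 26 N and 14 N). The wrist camera showed both brass buttons in the leg holes.
- **Pipes:** level lines drawn at 200 mm height lay along both pipes in the scene and top views, within a few mm. The flanges were outside the heads.
- **Other items:** the spray can, socket case and spanner were not touched.

**Disagreements:** before contact, the wrist camera put the fixed stub about 2 to 3 mm off from where the head seated. The flared mouth took that up, with side forces up to 13 N. The top camera also differed from the wrist camera by a few mm.

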